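# Tighten the last lid bolt of a transit crate with a click wrench

### The job

Three of the four lid bolts of the transit crate are already tightened and capped. Take the click wrench from its cradle, set its socket fully home on the one bare square-head bolt and tighten it clockwise until the wrench breaks over with its click, and stop at once: do not force the wrench on past the click. Then lift the wrench off and lay it back in its cradle the way it lay, leaving the other things on the bench alone.

Things in the scene. Friction and masses are not known exactly. Their poses are not given: they have to be found in the camera images.
- wrench: Click torque wrench lying socket down, 230 mm long, about 0.39 kg. Origin: centre of its black grip, on the wrench's axis; x along the axis towards the head, z up. Grip flat-sided, 26 mm wide (y), 24 mm high, from x = -58 to 46 mm; then a 15 mm round tube to the round head, 34 mm across, with the drive axis at x = 140 mm. In the cradle it bears at x = -58 and 78 mm; the grip between is free.
- wrench_pivot (a point): Pin where the handle breaks over against the head, on the axis 122 mm ahead of the grip's centre; turns with the head. Stiff up to 1.2 N m about the pin (about 10 N across the grip's centre), then it breaks over: the resistance falls steadily, to a quarter at 0.17 rad, and goes solid at 0.2 rad (bolt over-tightened). Breaks over clockwise only; springs straight when let go.
- wrench_socket (a point): Centre of the socket's open mouth, 140 mm ahead of the grip's centre, 45 mm below the wrench's axis. z up along the drive axis; x along the head (parallel to the wrench's x unless broken over) and through a corner of the square. Four-sided, 20.5 mm across flats, 15 mm deep, 33 mm outside diameter.
- bolt: Bare square-head bolt at one corner of the crate's lid: 19 mm across flats, head 12 mm high, chamfered top, on a 40 mm plate. Origin: centre of the head's underside; z up; x through a corner. Fully home, the socket's mouth is at the origin. Drags 0.5 to 0.9 N m at first, more as the gasket is squeezed; takes an unknown 15 to 50 degrees clockwise from above to the click; stays where turned to.
- bolt_corner (a point): A corner of the bolt's square head, 13.4 mm from its axis and 9 mm above its underside; moves as the bolt turns.
- crate: Fixed plywood transit crate, 190 x 250 (y; 264 over the cleats) x 113 mm high. Origin: centre of its underside on the bench. Bolts in the lid's corners at x = +-62, y = +-92 mm; three wear 38 mm round grey caps standing 22 mm above the lid, one is bare.
- cradle_rest (a point): Where the wrench's origin belongs in the fixed wooden cradle, 75 mm above the bench; x points to where the head lies, z up. Cradle: board 200 x 75 mm with two notched blocks 16 mm thick, at x = -58 mm (notch 31 mm wide at its foot, for the grip) and 78 mm (19 mm, for the tube); notches widen upward, prongs up to 87 mm above the bench.
- spare_cap: Loose grey bolt cap, 38 mm across, 18 mm high, on the bench. Leave alone. Origin: centre of its underside.
- tape_roll: Loose roll of tape, 90 mm across, 48 mm high. Leave alone. Origin: centre of its underside.
- pewter_jar: Loose lidded jar, 90 mm across, 102 mm high. Leave alone. Origin: centre of its underside.
- porcelain_bowl: Loose bowl, 120 mm across, 55 mm high. Leave alone. Origin: centre of its underside.
- gift_box: Loose wooden box, 89 x 124 x 68 mm. Leave alone. Origin: centre of its underside.
- teapot: Loose clay teapot with a side handle, 100 mm across, 93 mm high. Leave alone. Origin: centre of its underside.
- bracelet_stand: Loose wooden bracelet stand, 70 x 60 mm, 100 mm high. Leave alone. Origin: centre of its underside.
Not all that is in view belongs to the job. What is shaped like the part that bears cradle_rest but green is not meant. There is more than one size of the wrench; the one meant has the size given above.

How it is judged (in metres and radians):
On the way, in this order (a step that is already met when the one before it is completed fails the run):
1. the socket is fully home on the bare bolt: its mouth's centre within 4 mm of the centre of the bolt head's underside, upright within 7 degrees (distance between wrench_socket and bolt below 0.004 m and angle between the z axis of wrench_socket and the z axis of bolt, either way round below 0.12 rad), for 0.1 s.
2. on the bolt, the wrench breaks over: its handle bends more than 0.03 rad from its head, the bolt having turned (distance between wrench_socket and bolt below 0.006 m and angle between the z axis of wrench_socket and the z axis of bolt, either way round below 0.12 rad and angle between the x axis of wrench and the x axis of wrench_socket, either way round above 0.03 rad and distance of bolt_corner from where it was at the start of the episode above 0.003 m), for 0.02 s.
At the end, for the whole second after the job is handed in: The bolt keeps its tightening (corner over 3 mm from its start); the wrench, straight again and at rest, lies in its cradle as before: grip within 20 mm of its rest in plan and 6 mm in height, in line within 0.15 rad, level within 0.2 rad, head on the same side (horizontal distance between wrench and cradle_rest below 0.02 m and z of wrench in the frame of cradle_rest between -0.006 and 0.006 m and angle between the x axis of wrench and the x axis of cradle_rest, either way round below 0.15 rad and x of wrench_socket in the frame of cradle_rest above 0.1 m and angle between wrench's own z axis and vertical below 0.2 rad and angle between the x axis of wrench and the x axis of wrench_socket, either way round below 0.03 rad and linear speed of wrench below 0.02 m/s and distance of bolt_corner from where it was at the start of the episode above 0.003 m); the robot touches nothing.
It fails at once if the wrench is forced on past its click: handle bent more than 0.165 rad from its head (angle between the x axis of wrench and the x axis of wrench_socket, either way round above 0.165 rad).
It fails at once if a bystander on the bench is moved more than 15 mm (distance of any of spare_cap, tape_roll, pewter_jar, porcelain_bowl, gift_box, teapot, bracelet_stand from where it was at the start of the episode above 0.015 m).
It also fails if it takes over 72 s, if anything falls off the work surface, if the arm or the gripper's body presses on something with over 40 N, if the wrist force passes 120 N, or if a joint passes its speed limit or range.

### The arm

A 6-joint arm with a two-finger parallel gripper is mounted at the origin on the work surface. World frame = base frame: x ahead of the robot, y to its left, z up, the work surface at z = 0. Lengths are in mm, angles in rad, forces in N, time in s.
With the tool pointing down it reaches from about 350 to 975 mm from the base axis. Payload 7.1 kg.
Tool frame: the origin (TCP) lies on the front face of the gripper's body, between the roots of the fingers; the fingertips stand 80 mm ahead of it and the grasp point (between the pads) lies 61 mm ahead of it (env.tips_ahead is the distance from the TCP to the fingertips, in mm); z points along the fingers, y is the direction in which the jaws open and shut (so a half turn about z gives the same grasp; the last joint's range is limited). The gripper opens to 88 mm and grips with 3 to 60 N. Pads are 20 mm wide; open, the fingers measure 115 mm over their backs; the gripper's body (75 mm by 178 mm) begins 61 mm behind the grasp point.
Start: joints at [-1.368, 0.423, 1.63, -0, 1.089, -0.019], TCP at [137.511, -609.669, 302.675] pointing down, gripper open.
Joint ranges: [-3, 3], [-0.9, 2.11], [0.09, 2.58], [-1.31, 4.45], [0.11, 2.69], [-2.54, 2.54]. Speed limits (rad/s): [2.39, 2.39, 3.01, 3.14, 3.14, 3.14].

### API

Orientations are given as a unit quaternion [x, y, z, w].
In Python, from station import env, set_gripper, viewer, workorder gives the robot as it stands. Calls block until the motion is done:
- env.reach(position, orientation): joint-space move of the TCP to a pose.
- env.move_l(position, rot=None, rate=150, f_stop=None): straight line of the TCP; rot=None keeps the orientation; rate is the mean speed in mm/s. With f_stop (N) it stops when the force on the tool has changed by that much, and returns True; else False.
- env.move_joints(angles): joint-space move.
- set_gripper(opening): finger opening in mm; the grip force is fixed at half the most; returns when the fingers have stopped.
- env.hold(seconds).
- env.ik(position, orientation): joint angles nearest the present ones, or None.
- env.read_state(): the state.
- viewer.camera(name): name is "scene" or "side" or "wrist"; returns the picture (480x640x3 uint8, blue, green, red); there is no depth.
- viewer.camera_params(name): a dict with "fx", "fy", "cx", "cy" (pixels), "pose" (4x4, takes a point from camera to world coordinates); the wrist camera has in their place "tool_from_camera" (4x4, takes a point from camera to tool coordinates, whose origin is the TCP and whose axes are the flange's). Camera axes: x right, y up, looking along -z (the intrinsics and any distortion apply to the point x, -y, -z); pixel columns grow to the right and rows downward; lengths in mm; the calibration is good to about 2 mm. The wrist camera is an equidistant fisheye: a pixel r from the principal point sees the ray r / f radians off the axis. A picture is of the moment at which its call begins: read the wrist's pose just before it. camera_params takes no time and is no camera call.
A pose or a line that the arm cannot do raises env.IKError and nothing moves.
- workorder.sign_off(): hands the job in, once; it reports no verdict.
The state is a dict: "time_s": time; "qpos": joint angles; "dq": joint speeds; "tau": joint torques, N m; "tool_pos": TCP position; "orientation": TCP orientation; "force": force on the tool from outside, world axes, zero at the start; "wrist_torque": the same for the moment, N m; "width": finger opening in mm.
Only numpy, scipy, OpenCV 4.12 (cv2) and the standard library are available. Lean on these libraries where they do the work, as an engineer would, in place of code of your own. Each camera call takes 0.05 s, during which the arm holds its last target.

## Working session

There is one attempt and no reset: what is moved stays moved. The work goes in short steps, each a Python script; the robot and the scene stay as the last script left them, time stands still between calls to the robot, and variables do not carry over. Pictures are saved under pics/ and viewed, and the job is handed in when it is done.

```bash
mkdir -p pics; ls; python3 - <<'E'
from station import env, set_gripper, viewer, workorder
import cv2
for n in ("scene","side","wrist"):
    im=viewer.camera(n); cv2.imwrite(f"pics/{n}0.png",im)
    p=viewer.camera_params(n); print(n,p)
s=env.read_state();print(s)
E
```

```text
pics
scene {'fx': 471.18191342779045, 'fy': 471.18191342779045, 'cx': 323.96121706711943, 'cy': 247.26817541302253, 'pose': array([[ 5.39323227e-01, -5.92254328e-01,  5.98636173e-01,
         1.22954506e+03],
       [ 8.42069716e-01,  3.73384602e-01, -3.89233262e-01,
        -4.90190030e+02],
       [ 7.00355427e-03,  7.14015931e-01,  7.00094422e-01,
         9.12520398e+02],
       [ 0.00000000e+00,  0.00000000e+00,  0.00000000e+00,
         1.00000000e+00]])}
side {'fx': 623.0524496695487, 'fy': 623.0524496695487, 'cx': 315.3315076514792, 'cy': 231.86773542987123, 'pose': array([[-9.00391241e-01,  3.30647465e-01, -2.82785903e-01,
         1.39666911e+02],
       [-4.34839929e-01, -6.62247848e-01,  6.10198348e-01,
         8.22620871e+02],
       [ 1.44861809e-02,  6.72383850e-01,  7.40060882e-01,
         1.15002020e+03],
       [ 0.00000000e+00,  0.00000000e+00,  0.00000000e+00,
         1.00000000e+00]])}
wrist {'fx': 371.64829954431775, 'fy': 371.64829954431775, 'cx': 311.9500403044456, 'cy': 244.65946224124292, 'tool_from_camera': array([[-1.93365909e-04,  9.61755969e-01,  2.73
[... 292 characters left out ...]
)}
{'time_s': 0.15, 'qpos': array([-1.36799483e+00,  4.23666172e-01,  1.63049388e+00, -3.91246976e-05,
        1.08860267e+00, -1.89941933e-02]), 'dq': array([ 8.30726518e-05, -2.45704877e-03, -2.33121348e-03, -9.89493196e-04,
       -8.52570726e-04, -1.16056547e-03]), 'tau': array([ 1.28323148e-05, -5.44984996e+01, -2.73919630e+01,  6.42756675e-02,
        2.04165996e-02, -8.28187217e-05]), 'tool_pos': array([ 137.44236325, -609.35923146,  302.08775569]), 'orientation': array([ 9.93855958e-01,  1.10679681e-01, -7.09443556e-05, -5.80973151e-04]), 'force': array([ 0.38127133,  0.62042964, -0.57644042]), 'wrist_torque': array([-0.0279126 , -0.04474529, -0.04803959]), 'width': 87.4720830361932}
```

View pics/scene0.png

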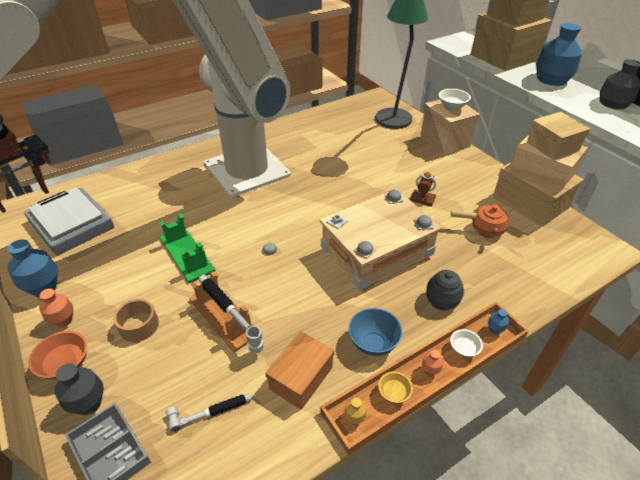

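View pics/side0.png

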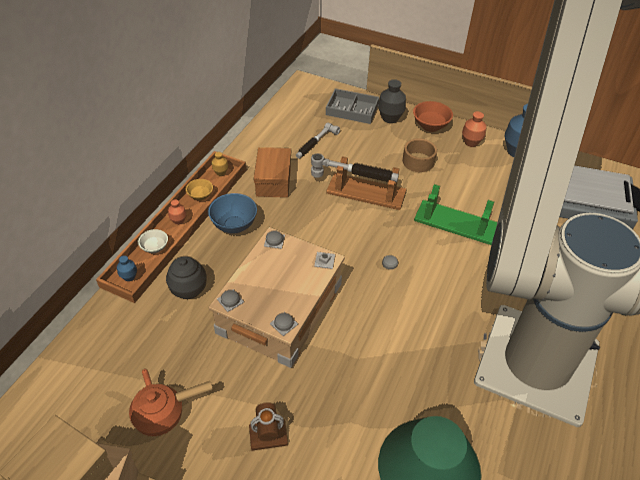

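View pics/wrist0.png

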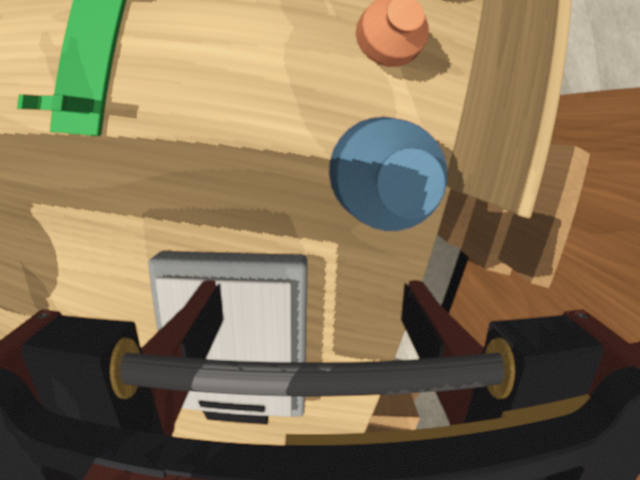

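```bash
cat > h.py <<'E'
import numpy as np, cv2
from scipy.spatial.transform import Rotation as R
from station import env, set_gripper, viewer, workorder
P={n:viewer.camera_params(n) for n in ("scene","side")}
W=viewer.camera_params("wrist")
def ray(n,uv,T=None):
    """origin, dir in world. for wrist pass T = 4x4 world_from_tool"""
    p=P.get(n,W); x=(uv[0]-p['cx'])/p['fx']; y=(uv[1]-p['cy'])/p['fy']
    if n=='wrist':
        r=np.hypot(x,y); s=np.sin(r)/r if r>1e-9 else 1
        d=np.array([x*s,-y*s,-np.cos(r)]); M=T@p['tool_from_camera']
    else:
        d=np.array([x,-y,-1.]); M=p['pose']
    d=M[:3,:3]@d; return M[:3,3],d/np.linalg.norm(d)
def proj(n,X,T=None):
    p=P.get(n,W); M=p['pose'] if n!='wrist' else T@p['tool_from_camera']
    c=M[:3,:3].T@(np.asarray(X,float)-M[:3,3]); v=np.array([c[0],-c[1],-c[2]])
    if n=='wrist':
        h=np.hypot(v[0],v[1]); r=np.arctan2(h,v[2]); q=v[:2]/max(h,1e-9)*r
    else: q=v[:2]/v[2]
    return np.array([p['cx']+p['fx']*q[0],p['cy']+p['fy']*q[1]])
def plane(r,z):
    o,d=r; return o+d*(z-o[2])/d[2]
def tri(*rs):
    A=np.zeros((3,3));b=np.zeros(3)
    for o,d in rs:
        Q=np.eye(3)-np.outer(d,d);A+=Q;b+=Q@o
    X=np.linalg.solve(A,b)
    return X,[float(np.linalg.norm((np.eye(3)-np.outer(d,d))@(X-o))) for o,d in rs]
def toolT(s=None):
    s=s or env.read_state(); T=np.eye(4);T[:3,:3]=R.from_quat(s['orientation']).as_matrix();T[:3,3]=s['tool_pos'];return T
def qdown(yaw):
    """tool z down, tool y axis (jaw) at world angle yaw+90: tool x along yaw"""
    x=np.array([np.cos(yaw),np.sin(yaw),0]);z=np.array([0,0,-1.]);y=np.cross(z,x)
    return R.from_matrix(np.c_[x,y,z]).as_quat()
def crop(im,u,v,w,h,k,name):
    c=im[max(v-h,0):v+h,max(u-w,0):u+w];cv2.imwrite(name,cv2.resize(c,None,fx=k,fy=k,interpolation=cv2.INTER_CUBIC))
E
python3 - <<'E'
from h import *
a=cv2.imread('pics/scene0.png');b=cv2.imread('pics/side0.png')
crop(a,230,310,60,50,6,'pics/c1.png');crop(b,360,175,60,40,6,'pics/c2.png')
crop(a,375,230,65,50,6,'pics/c3.png');crop(b,325,260,60,40,6,'pics/c4.png')
print('wrench len check small:',[np.round(plane(ray('scene',p),20)) for p in ((172,418),(250,401))])
print(tri(ray('scene',(337,217)),ray('side',(324,257))))
print('head',tri(ray('scene',(253,331)),ray('side',(317,157))))
E
```

```text
wrench len check small: [array([ 711., -507.,   20.]), array([ 761., -361.,   20.])]
(array([482.34764752,  35.03419458, 125.97757351]), [0.5513677120843825, 0.5513677120843126])
head (array([ 656.23678643, -293.93584034,   85.39652671]), [0.7272237825564907, 0.7272237825564432])
```

View pics/c1.png

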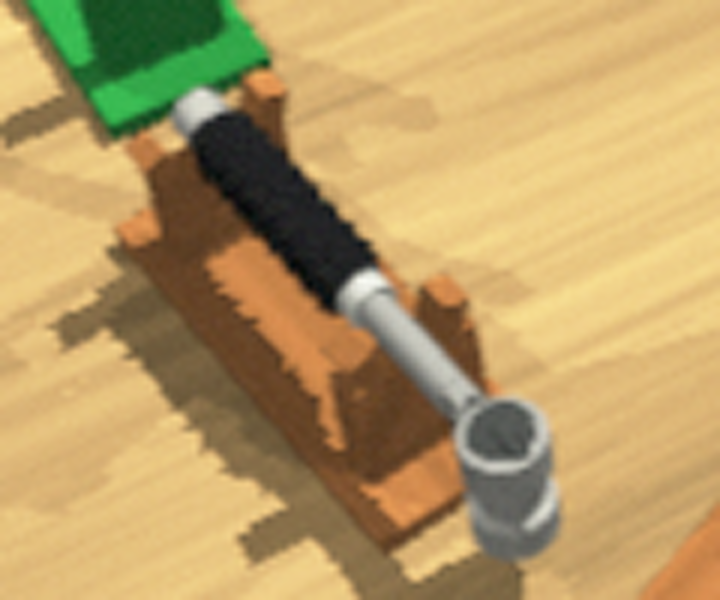

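View pics/c2.png

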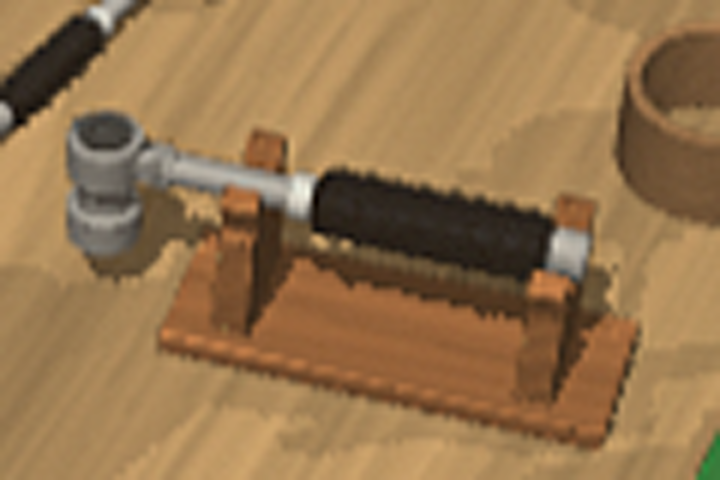

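View pics/c3.png

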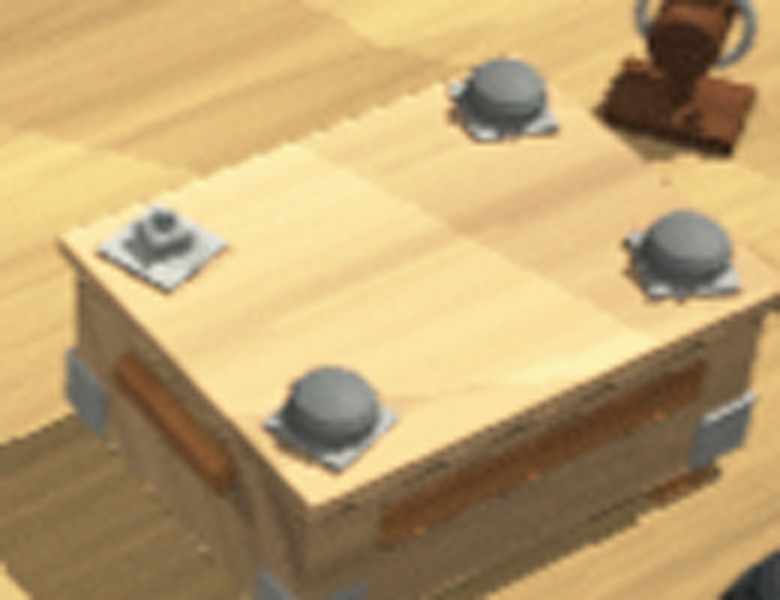

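View pics/c4.png

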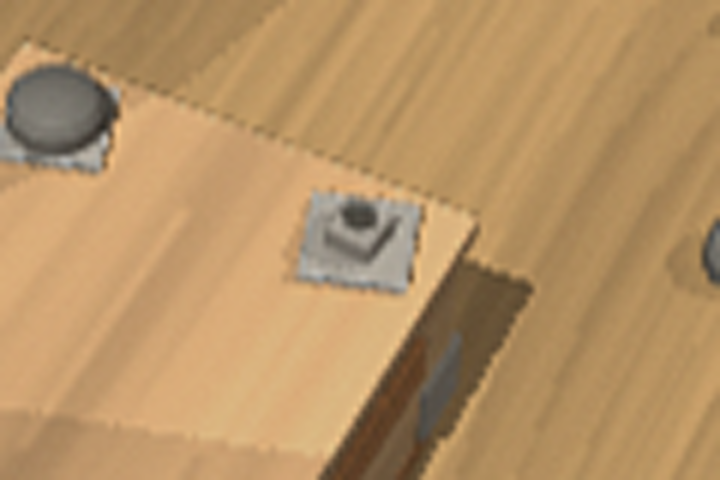

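```bash
python3 - <<'E'
from h import *
S=lambda x,y:ray('scene',(170+x/6,260+y/6)); D=lambda x,y:ray('side',(300+x/6,135+y/6))
f=tri(S(352,285),D(315,200));r=tri(S(208,130),D(550,248));h=tri(S(503,435),D(107,130))
for n,x in zip('frh',(f,r,h)): print(n,np.round(x[0],1),np.round(x[1],1))
print('grip len',np.linalg.norm(f[0]-r[0]),'mid-head',np.linalg.norm((f[0]*58/104+r[0]*46/104-h[0])[:2]))
d=(h[0]-r[0])[:2];print('yaw',np.arctan2(d[1],d[0]))
# plate corners: scene c3 (310+x/6,180+y/6), side c4 (265+x/6,220+y/6)
S=lambda x,y:ray('scene',(310+x/6,180+y/6)); D=lambda x,y:ray('side',(265+x/6,220+y/6))
# c3 plate corners left(100,248) bottom(168,290) right(227,243)  top (155,208)
# side plate corners TL(315,190) TR(422,205) BR(408,292) BL(297,278)
for n,a in dict(left=(100,248),bot=(168,290),right=(227,243)).items(): print(n,np.round(plane(S(*a),115),1))
for n,a in dict(TL=(315,190),TR=(422,205),BR=(408,292),BL=(297,278)).items(): print(n,np.round(plane(D(*a),115),1))
# lid corners
print([np.round(plane(S(*a),113),1) for a in ((62,243),(312,505),(780,290))])
print([np.round(plane(D(*a),113),1) for a in ((478,215),(28,40))])
# bolt top stud
print(tri(S(163,215),D(360,212)), tri(S(163,240),D(360,240)))
E
```

```text
f [ 561.2 -308.4   73. ] [0.9 0.9]
r [ 460.  -324.4   73.5] [0.4 0.4]
h [ 657.1 -295.2   83.8] [1.9 1.9]
grip len 102.52066468974996 mid-head 142.09643108151238
yaw 0.14697696852112793
left [471.4  10.3 115. ]
bot [509.1  19.9 115. ]
right [497.6  58.  115. ]
TL [505.5  19.7 115. ]
TR [467.7   8.8 115. ]
BR [455.4  47.8 115. ]
BL [493.5  59.6 115. ]
[array([458.1,  -0.5, 113. ]), array([640.9,  -0.8, 113. ]), array([645., 240., 113.])]
[array([448.2,   2.5, 113. ]), array([ 6.353e+02, -6.000e-01,  1.130e+02])]
(array([481.75392698,  34.35836924, 130.39427416]), [0.7391668517717352, 0.7391668517718741]) (array([481.1952017 ,  35.01623189, 115.69754149]), [0.9053439478696302, 0.9053439478697257])
```

```bash
python3 - <<'E'
from h import *
c=np.array([516.4,-315.5]);y=0.155;u=np.array([np.cos(y),np.sin(y)])
hd=c+140*u;print(hd)
for yy in (y,y+np.pi,y-np.pi):
    q=env.ik(np.r_[c,140],qdown(yy));print('grasp',np.round(yy,2),q)
b=np.array([482,35.])
for k in range(-18,18,2):
    a=np.radians(10*k);p=b-140*np.array([np.cos(a),np.sin(a)])
    q=env.ik(np.r_[p,225],qdown(a));print(10*k,np.round(p),np.round(np.linalg.norm(p)),None if q is None else np.round(q,2))
E
```

```text
[ 654.72161431 -293.8867861 ]
grasp 0.16 [-5.68105475e-01  6.14041065e-01  1.76084787e+00 -4.44089210e-16
  7.66703715e-01  8.47690852e-01]
grasp 3.3 [-5.68105475e-01  6.14041065e-01  1.76084787e+00 -4.44089210e-16
  7.66703715e-01 -2.29390180e+00]
grasp -2.99 [-5.68105475e-01  6.14041065e-01  1.76084787e+00 -4.44089210e-16
  7.66703715e-01 -2.29390180e+00]
-180 [622.  35.] 623.0 [ 0.04  0.51  1.69 -0.    0.94 -1.53]
-160 [614.  83.] 619.0 [ 0.12  0.51  1.7  -0.    0.94 -1.8 ]
-140 [589. 125.] 602.0 [ 0.19  0.49  1.73 -0.    0.92 -2.08]
-120 [552. 156.] 574.0 [ 0.26  0.45  1.8  -0.    0.89 -2.36]
-100 [506. 173.] 535.0 None
-80 [458. 173.] 489.0 None
-60 [412. 156.] 441.0 None
-40 [375. 125.] 395.0 None
-20 [350.  83.] 360.0 [ 0.2   0.17  2.24 -0.    0.73  2.12]
0 [342.  35.] 344.0 [ 0.07  0.14  2.27 -0.    0.72  1.64]
20 [350. -13.] 351.0 [-0.07  0.15  2.26 -0.    0.73  1.15]
40 [375. -55.] 379.0 [-0.18  0.19  2.21 -0.    0.74  0.7 ]
60 [412. -86.] 421.0 [-0.23  0.25  2.12 -0.    0.77  0.29]
80 [ 458. -103.] 469.0 [-0.25  0.32  2.03 -0.    0.8  -0.07]
100 [ 506. -103.] 517.0 [-0.22  0.38  1.92 -0.    0.84 -0.4 ]
120 [552. -86.] 559.0 [-0.18  0.43  1.83 -0.    0.88 -0.7 ]
140 [589. -55.] 592.0 [-0.11  0.47  1.76 -0.    0.91 -0.99]
160 [614. -13.] 614.0 [-0.04  0.5   1.71 -0.    0.93 -1.26]
```

```bash
python3 - <<'E'
from h import *
c=np.array([516.4,-315.5]);y=0.155;u=np.array([np.cos(y),np.sin(y)])
def shot(i,xy,z,yaw):
    env.reach(np.r_[xy,z],qdown(yaw)); env.hold(.2)
    T=toolT();im=viewer.camera('wrist');cv2.imwrite(f'pics/w{i}.png',im);np.save(f'pics/w{i}.npy',T);print(i,np.round(T[:3,3],1),env.read_state()['time_s'])
shot(1,c+85*u,290,y)   # head at tool +55
shot(2,c-50*u,290,y)   # grip centre at +50
shot(3,c+20*u,230,y)
b=np.array([482,35.]);a=np.radians(110)
shot(4,b-55*np.array([np.cos(a),np.sin(a)]),340,a)
shot(5,b-55*np.array([np.cos(a),np.sin(a)]),270,a)
E
```

```text
1 [ 600.  -303.2  290.1] 2.4
2 [ 468.3 -323.2  290. ] 3.25
3 [ 535.9 -312.9  231.1] 3.9583
4 [500.9 -17.4 339.6] 5.4167
5 [502.  -16.8 271.8] 6.05
```

View pics/w1.png

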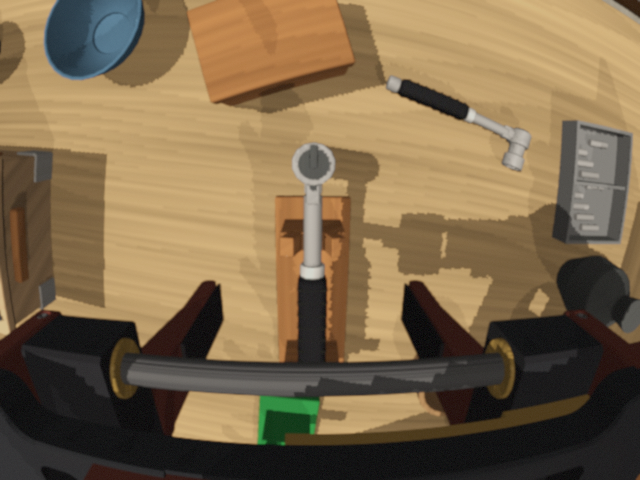

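View pics/w2.png

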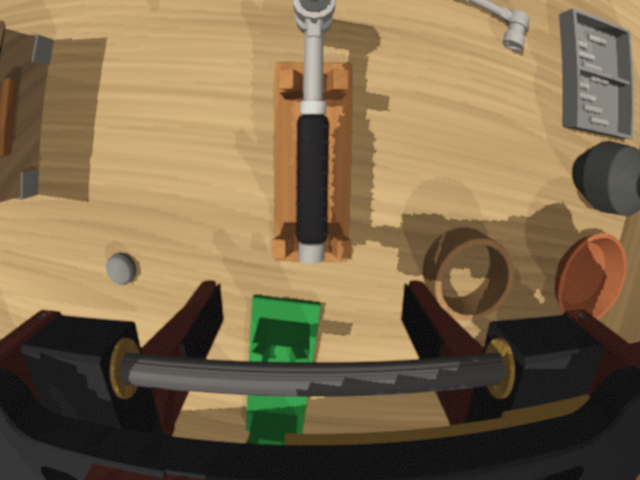

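View pics/w3.png

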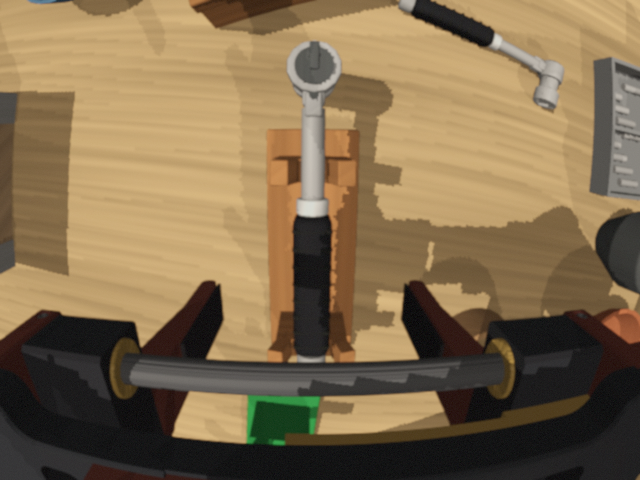

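View pics/w4.png

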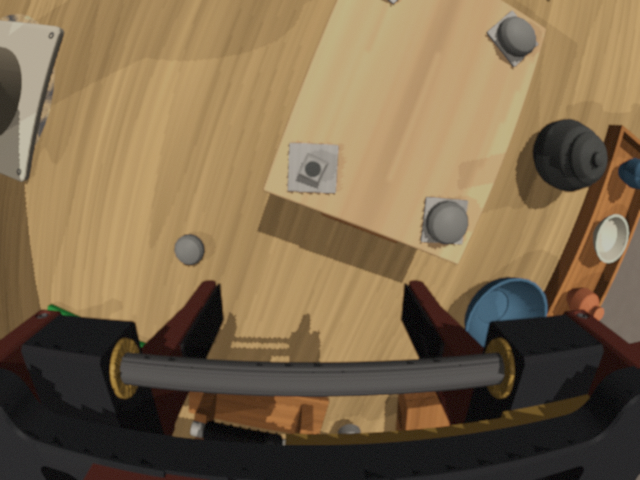

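View pics/w5.png

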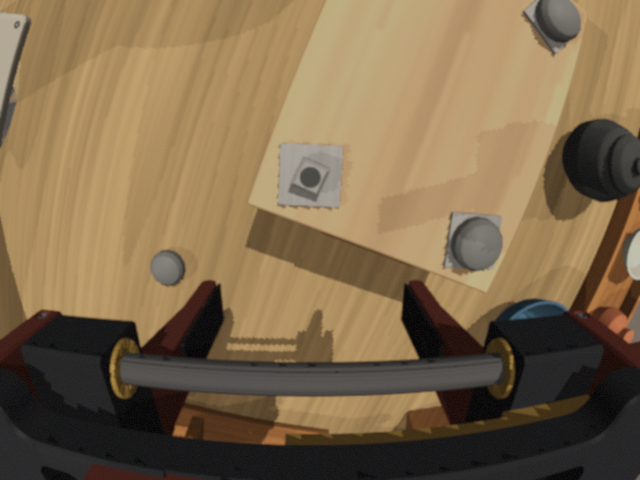

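```bash
python3 - <<'E'
from h import *
a=cv2.imread('pics/w5.png');crop(a,312,178,40,40,8,'pics/b5.png')
a=cv2.imread('pics/w4.png');crop(a,313,168,40,40,8,'pics/b4.png')
a=cv2.imread('pics/w1.png');crop(a,313,165,40,40,8,'pics/h1.png')
a=cv2.imread('pics/w3.png');crop(a,313,68,40,40,8,'pics/h3.png')
a=np.hstack([cv2.imread(f'pics/{n}.png') for n in ('b4','b5')]);b=np.hstack([cv2.imread(f'pics/{n}.png') for n in ('h1','h3')])
cv2.imwrite('pics/bb.png',cv2.resize(a,(800,400)));cv2.imwrite('pics/hh.png',cv2.resize(b,(800,400)))
E
```

```text
(no output)
```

View pics/b5.png

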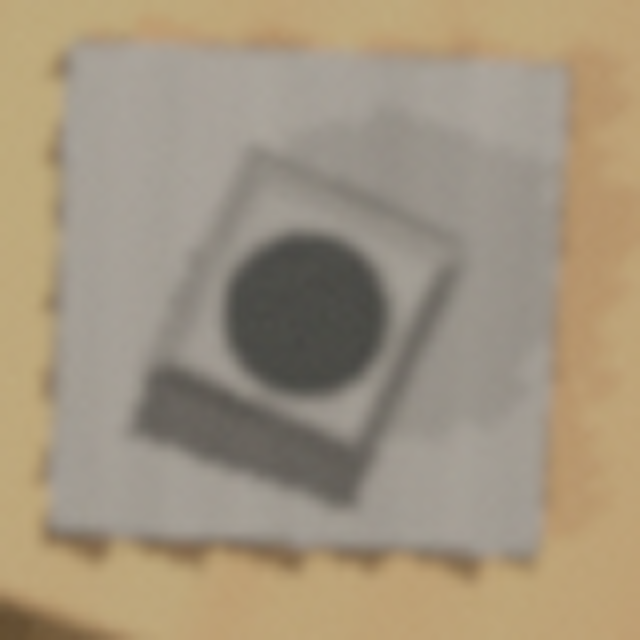

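View pics/b4.png

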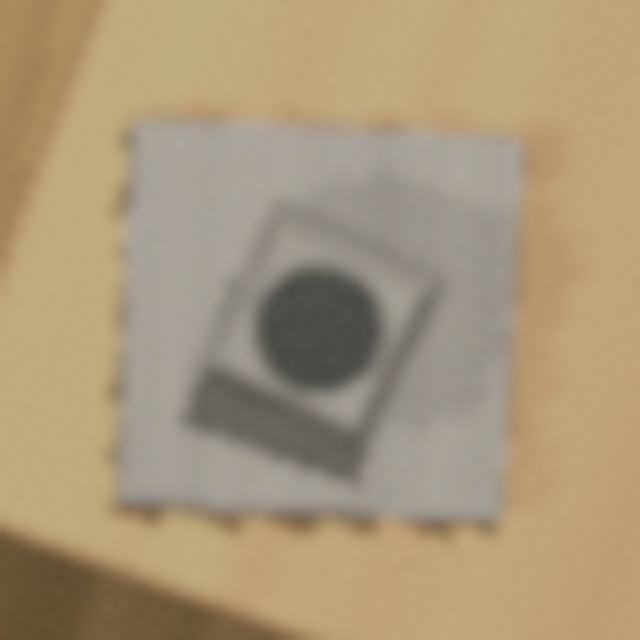

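View pics/hh.png

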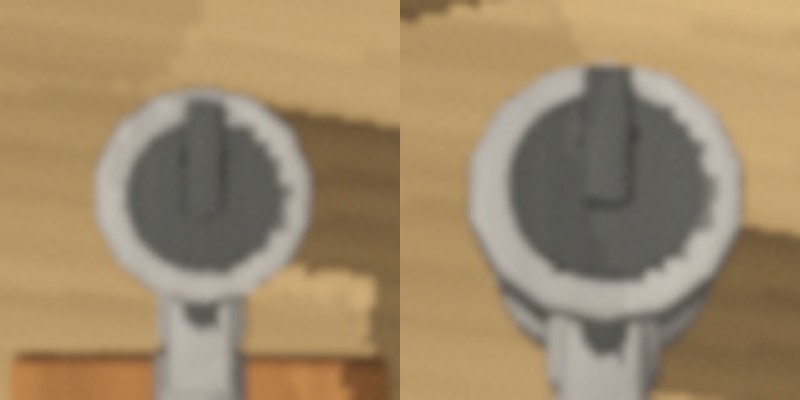

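```bash
cat > m.py <<'E'
from h import *
Ts={i:np.load(f'pics/w{i}.npy') for i in range(1,6)}; I={i:cv2.imread(f'pics/w{i}.png') for i in range(1,6)}
def blob(im,u,v,r,lo,hi):
    g=cv2.cvtColor(im,cv2.COLOR_BGR2GRAY);m=((g>=lo)&(g<=hi)).astype(np.uint8)
    k=np.zeros_like(m);cv2.circle(k,(u,v),r,1,-1);m&=k
    n,l,s,c=cv2.connectedComponentsWithStats(m);j=l[v,u];return c[j],s[j,4],(l==j).astype(np.uint8)
E
python3 - <<'E'
from m import *
d4,a4,_=blob(I[4],313,169,14,0,100);d5,a5,_=blob(I[5],310,177,14,0,100);print(d4,a4,d5,a5)
r4,r5=ray('wrist',d4,Ts[4]),ray('wrist',d5,Ts[5])
print('bolt top wrist',tri(r4,r5)); 
S=ray('scene',(310+163/6,180+212/6));D=ray('side',(265+360/6,220+212/6))
print('all',tri(r4,r5,S,D),'sides',tri(S,D))
for z in (125,128,131): print(z,np.round(plane(r4,z),1),np.round(plane(r5,z),1))
# plate corners
c5=[(70,45),(568,65),(538,562),(50,530)];c4=[(130,122),(523,138),(500,525),(118,505)]
for zz in (110,113,115,117,119):
    A=[plane(ray('wrist',(272+x/8,138+y/8),Ts[5]),zz) for x,y in c5];B=[plane(ray('wrist',(273+x/8,128+y/8),Ts[4]),zz) for x,y in c4]
    f=lambda Q:np.mean([np.linalg.norm(Q[i]-Q[i-1]) for i in range(4)])
    print(zz,round(f(A),1),round(f(B),1),np.round(np.mean(A,0),1),np.round(np.mean(B,0),1))
print('platecorner tri',[np.round(tri(ray('wrist',(272+a[0]/8,138+a[1]/8),Ts[5]),ray('wrist',(273+b[0]/8,128+b[1]/8),Ts[4]))[0],1) for a,b in zip(c5,c4)])
# bolt head yaw: edges in b5 (top face outer): TL(252,150) TR(460,245) ; bottom-left (160,370)?
def pt(x,y,z): return plane(ray('wrist',(272+x/8,138+y/8),Ts[5]),z)
for n,(p,q,z) in dict(top=((252,150),(460,245),125),left=((252,150),(165,360),125),right=((460,245),(350,500),125),lowtop=((155,372),(365,445),125),lowbot=((135,432),(352,503),117)).items():
    d=pt(*q,z)-pt(*p,z);print(n,round(np.degrees(np.arctan2(d[1],d[0])),1),round(np.linalg.norm(d),1))
# head circle
h1=(273+203/5,125+195/5);h3=(273+206/5,28+190/5)
print('head',tri(ray('wrist',h1,Ts[1]),ray('wrist',h3,Ts[3])))
for z in (84,88,92):
  for i,(h,rad) in {1:(h1,21.6),3:(h3,26.8)}.items():
    print(z,i,np.round(plane(ray('wrist',h,Ts[i]),z),1),'diam',np.linalg.norm(plane(ray('wrist',(h[0]-rad,h[1]),Ts[i]),z)-plane(ray('wrist',(h[0]+rad,h[1]),Ts[i]),z)))
# grip
for i in (2,3):
    c,a,m=blob(I[i],313,180 if i==2 else 270,90,0,60)
    cnt=max(cv2.findContours(m,0,2)[0],key=cv2.contourArea);rr=cv2.minAreaRect(cnt);print(i,rr)
    for z in (85,87): 
        bx=[plane(ray('wrist',p,Ts[i]),z) for p in cv2.boxPoints(rr)];print(z,np.round(bx,1)[:,:2].tolist(),np.round(np.mean(bx,0),1))
E
```

```text
[312.43529412 168.64705882] 170 [309.84 176.98] 300
bolt top wrist (array([482.20813398,  32.42139536, 130.21731777]), [0.006718589807846567, 0.0067185898079871])
all (array([481.96049026,  33.44943434, 131.4168252 ]), [0.967237563742249, 0.9361254716736227, 1.4514806208962108, 1.1796211713675135]) sides (array([481.28114013,  34.90680313, 131.35901229]), [0.5038882485232486, 0.5038882485233671])
125 [482.3  32.1 125. ] [482.4  31.9 125. ]
128 [482.3  32.3 128. ] [482.3  32.2 128. ]
131 [482.2  32.5 131. ] [482.2  32.5 131. ]
110 40.6 40.6 [482.8  31.5 110. ] [482.9  31.4 110. ]
113 40.1 40.2 [482.7  31.7 113. ] [482.8  31.6 113. ]
115 39.8 39.9 [482.7  31.9 115. ] [482.7  31.7 115. ]
117 39.5 39.7 [482.6  32.1 117. ] [482.7  31.8 117. ]
119 39.1 39.4 [482.5  32.3 119. ] [482.6  32.  119. ]
platecorner tri [array([456.6,  44.3,  96.1]), array([496.7,  57.1, 102.2]), array([507.7,  18.3, 114.5]), array([469.4,   5.6, 106.1])]
top -4.7 17.5
left -92.6 17.5
right -92.9 21.6
lowtop 0.5 17.2
lowbot 1.5 18.3
head (array([ 656.37443603, -294.76573955,   83.76153279]), [0.037125598315734136,
[... 212 characters left out ...]
6968588940647
92 1 [ 656.9 -294.7   92. ] diam 32.32361593822434
92 3 [ 654.7 -294.9   92. ] diam 31.30208659807443
2 ((307.3123474121094, 179.69024658203125), (129.15789794921875, 58.41057586669922), 81.1041488647461)
85 [[553.2, -275.6], [566.5, -317.9], [470.1, -349.8], [455.5, -305.3]] [ 511.3 -312.1   85. ]
87 [[553.1, -275.8], [566.4, -317.8], [470.6, -349.6], [456.1, -305.3]] [ 511.6 -312.1   87. ]
3 ((301.3674011230469, 286.814697265625), (141.24752807617188, 76.87879943847656), 80.98067474365234)
85 [[553.7, -271.2], [568.6, -317.3], [471.7, -350.0], [452.9, -297.3]] [ 511.7 -308.9   85. ]
87 [[554.2, -271.4], [568.9, -317.1], [472.9, -349.5], [454.3, -297.3]] [ 512.6 -308.9   87. ]
```

```bash
cat >> h.py <<'E'
def shot(i,xy,z,yaw):
    env.reach(np.r_[xy,z],qdown(yaw)); env.hold(.25)
    T=toolT();im=viewer.camera('wrist');cv2.imwrite(f'pics/w{i}.png',im);np.save(f'pics/w{i}.npy',T);print(i,np.round(T[:3,3],1),env.read_state()['time_s']);return im
E
python3 - <<'E'
from h import *
b=np.array([482.3,32.2]);a=np.radians(133)
im=shot(6,b-74*np.array([np.cos(a),np.sin(a)]),240,a);crop(im,312,141,40,40,8,'pics/b6.png')
a=0.15;h=np.array([656.4,-294.8])
im=shot(7,h-74*np.array([np.cos(a),np.sin(a)]),196,a);crop(im,312,141,40,40,8,'pics/h7.png')
E
```

```text
6 [532.6 -21.8 240.7] 6.825
7 [ 583.4 -305.4  196.2] 8.6583
```

View pics/b6.png

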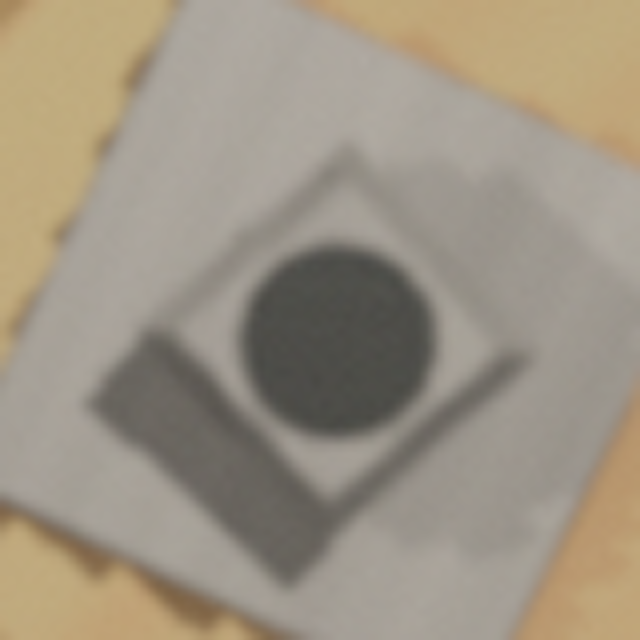

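View pics/h7.png

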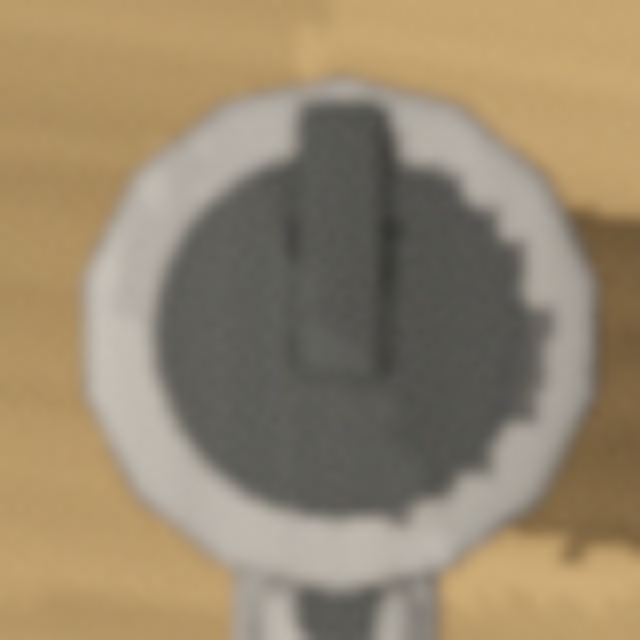

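View pics/w7.png

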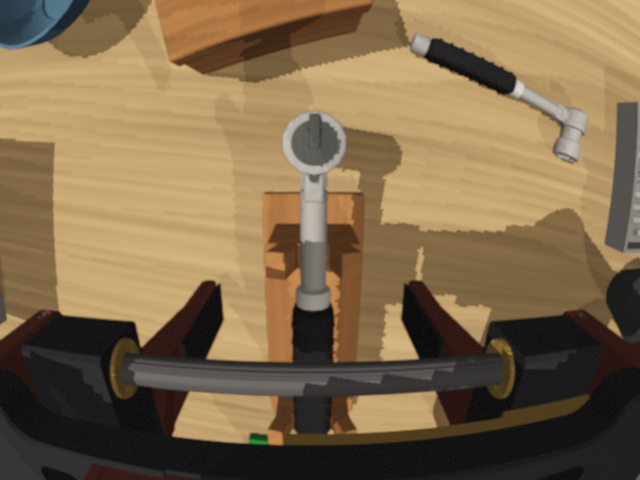

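```bash
python3 - <<'E'
from m import *
for i in (6,7): Ts[i]=np.load(f'pics/w{i}.npy'); I[i]=cv2.imread(f'pics/w{i}.png')
f=lambda x,y,z,i=6:plane(ray('wrist',(272+x/8,101+y/8),Ts[i]),z)
c,a,_=blob(I[6],314,143,18,0,100);print('disc6',c,a)
for z in (127,130): print('bolt',z,np.round(plane(ray('wrist',c,Ts[6]),z),1))
q=[f(x,y,127) for x,y in ((350,178),(502,345),(326,503),(173,330))]
o=[f(x,y,125) for x,y in ((348,145),(530,350),(330,525),(150,330))]
l=[f(x,y,116) for x,y in ((92,400),(290,585))]
ang=lambda d:np.degrees(np.arctan2(d[1],d[0]))
for Q in (q,o): print(np.round([ang(Q[i]-Q[(i+1)%4])%90 for i in range(4)],1),[round(np.linalg.norm(Q[i]-Q[i-1]),1) for i in range(4)],'diag',np.round([ang(Q[0]-Q[2]),ang(Q[1]-Q[3])],1),np.round(np.mean(Q,0),1))
print('low',ang(l[1]-l[0])%90,np.linalg.norm(l[1]-l[0]))
# triangulate head disc from 4,5,6
d4=blob(I[4],313,169,14,0,100)[0];d5=blob(I[5],310,177,14,0,100)[0]
print('tri',tri(*[ray('wrist',d,Ts[i]) for d,i in ((d4,4),(d5,5),(c,6))]))
# head 7: rim circle centre (340,335) r 253/8
h7=(272+340/8,101+334/8);
for z in (84,86): print('head7',z,np.round(plane(ray('wrist',h7,Ts[7]),z),1), 'diam',np.linalg.norm(f(88,335,z,7)-f(594,335,z,7)))
# tool-frame positions
tf=lambda i,X:np.round(np.linalg.inv(Ts[i])@np.r_[X,1],2)[:3]
print('bolt tool',tf(6,plane(ray('wrist',c,Ts[6]),128)),'head tool',tf(7,plane(ray('wrist',h7,Ts[7]),84)))
# wrench axis: black edges in w2 by row; use HSV dark
for i,rows in ((2,(125,150,175,200,225)),(3,(225,250,275,300)),(7,(312,330))):
  for r in rows:
    g=I[i][r].max(1); xs=np.where(g<45)[0];xs=xs[(xs>285)&(xs<340)]; 
    p=plane(ray('wrist',((xs.min()+xs.max())/2,r),Ts[i]),81);print(i,r,xs.min(),xs.max(),np.round(p,1),len(xs))
E
```

```text
disc6 [313.79529412 143.22117647] 425
bolt 127 [484.  33. 127.]
bolt 130 [483.9  33.  130. ]
[85.1 85.4 83.9 83.8] [np.float64(15.2), np.float64(14.7), np.float64(15.5), np.float64(15.1)] diag [128.8  40.3] [484.2  33.1 127. ]
[84.4 84.7 85.1 86.2] [np.float64(17.8), np.float64(18.0), np.float64(17.6), np.float64(17.6)] diag [130.3  39.9] [484.2  33.2 125. ]
low 89.27642009172006 18.78513357002866
tri (array([483.78857115,  32.9410379 , 132.3037833 ]), [0.05153647194744743, 0.0851175927263574, 0.1362064136301431])
head7 84 [ 656.5 -296.2   84. ] diam 32.6086292039249
head7 86 [ 656.5 -296.2   86. ] diam 32.27168963150582
bolt tool [ 73.37   1.62 112.68] head tool [ 73.61   1.98 112.19]
2 125 298 327 [ 554.7 -310.9   81. ] 26
2 150 298 326 [ 535.3 -313.5   81. ] 20
2 175 298 326 [ 516.  -316.6   81. ] 28
2 200 298 325 [ 496.3 -319.3   81. ] 25
2 225 297 326 [ 476.3 -322.4   81. ] 29
3 225 295 329 [ 557.3 -310.4   81. ] 35
3 250 294 330 [ 540.8 -313.    81. ] 37
3 275 295 328 [ 523.6 -315.3   81. ] 34
3 300 295 328 [ 505.6 -318.1   81. ] 34
7 312 294 331 [ 561.1 -309.8   81. ] 38
7 330 294 331 [ 549.1 -311.6   81. ] 38
```

```bash
python3 - <<'E'
from h import *
G=np.array([542.7,-313.0]);q=qdown(.147)
env.reach(np.r_[G,200],q);env.move_l(np.r_[G,138],q,rate=100);env.hold(.2)
s=env.read_state();print(s['tool_pos'],s['force'],R.from_quat(s['orientation']).as_matrix()[:,0],s['time_s'])
set_gripper(20);env.hold(.2)
s=env.read_state();print(s['tool_pos'],s['force'],s['wrist_torque'],s['width'],s['time_s'])
im=viewer.camera('wrist');cv2.imwrite('pics/g1.png',im);np.save('pics/g1.npy',toolT())
E
```

```text
[ 543.10669303 -313.25172662  138.82326563] [-0.28934176  0.31005434  0.50169593] [0.98922052 0.14642907 0.00113603] 9.9167
[ 542.63508246 -312.96382843  137.96183243] [-0.38889722  1.20068407 -0.29271825] [ 0.05198505  0.06109842 -0.00460596] 26.061991223840174 11.0917
```

View pics/g1.png

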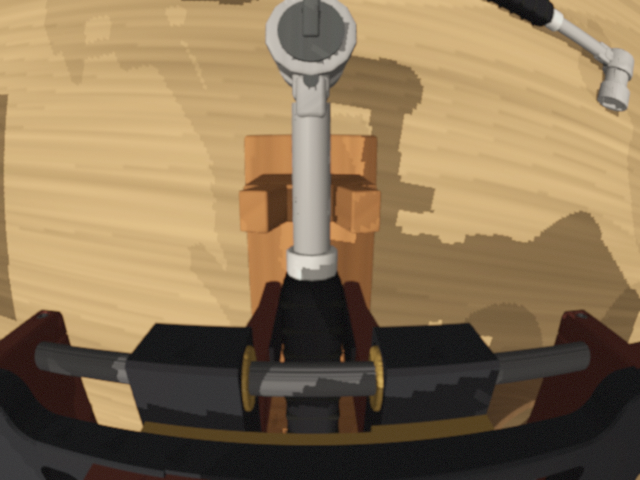

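```bash
python3 - <<'E'
from h import *
G=np.array([542.7,-313.0]);q=qdown(.147)
env.move_l(np.r_[G,142],q,rate=40);s=env.read_state();print(s['force'],s['wrist_torque'],s['width'])
env.move_l(np.r_[G,290],q,rate=150)
a=np.radians(130);B=np.array([484,33.]);T=B-115*np.array([np.cos(a),np.sin(a)]);print(T)
env.reach(np.r_[T,290],qdown(a));env.move_l(np.r_[T,255],qdown(a),rate=80);env.hold(.3)
s=env.read_state();print(s['tool_pos'],s['force'],s['wrist_torque'],s['width'],s['time_s'])
np.save('pics/k1.npy',toolT())
for n in ('wrist','scene','side'): cv2.imwrite(f'pics/k1_{n}.png',viewer.camera(n))
a=cv2.imread('pics/k1_scene.png');b=cv2.imread('pics/k1_side.png')
crop(a,345,215,40,40,8,'pics/k1a.png');crop(b,330,250,40,40,8,'pics/k1b.png')
E
```

```text
[ 0.36615023 -1.19774605 -4.13369454] [-0.05000555  0.17390037 -0.02735477] 25.42877957258215
[557.92057511 -55.09511096]
[558.14114244 -55.10540732 255.46108065] [ 0.19790151  0.62156664 -3.20106403] [-0.09396539 -0.24759848 -0.04290614] 25.79135909134127 14.9083
```

View pics/k1_wrist.png

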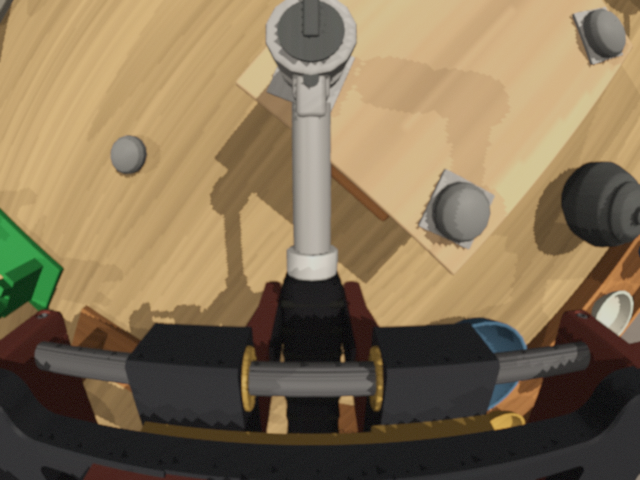

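View pics/k1a.png

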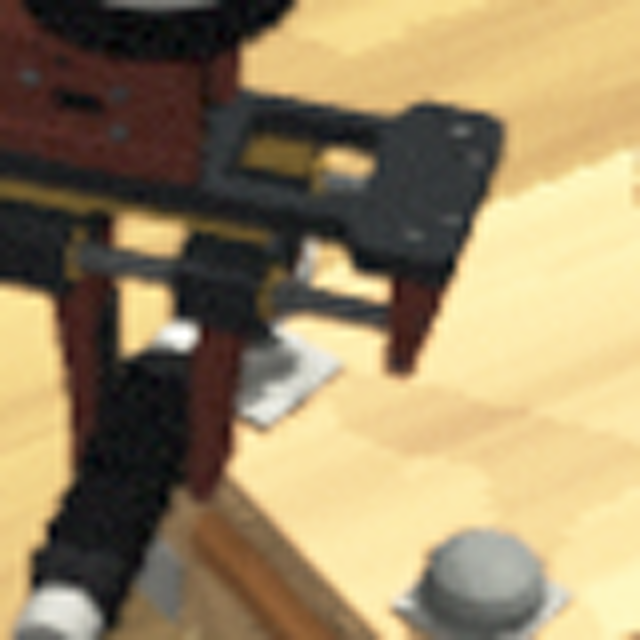

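View pics/k1b.png

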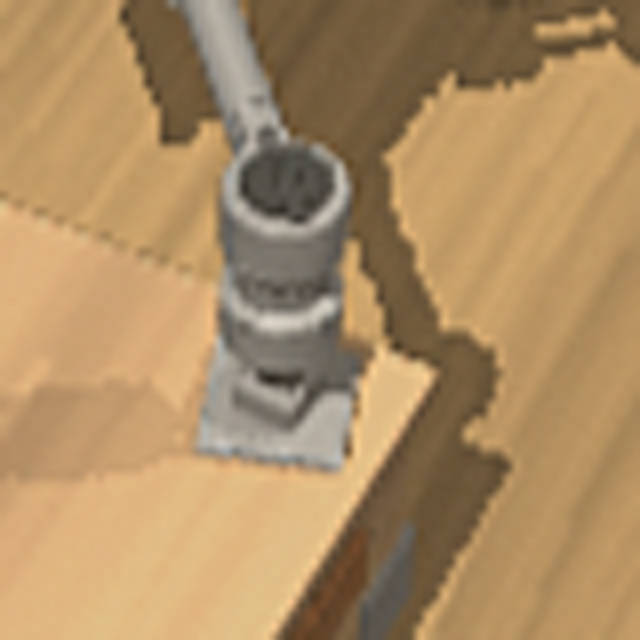

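View pics/k1_side.png

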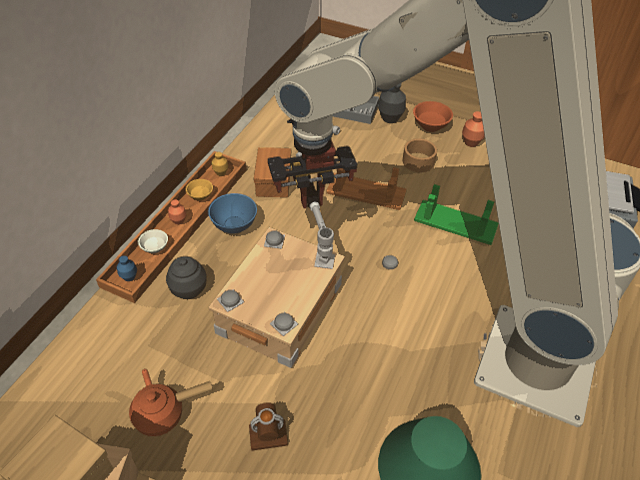

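```bash
python3 - <<'E'
from h import *
c4=lambda x,y:(265+x/6,220+y/6); k=lambda x,y:(290+x/8,210+y/8)
# bolt disc in side0, refined
im=cv2.imread('pics/side0.png');crop(im,324,258,20,20,16,'pics/s0b.png')
for z in (127,130): print('bolt side',z,plane(ray('side',c4(360,213)),z))
for z in (197,201.5,205): print('head side',z,plane(ray('side',k(286,188)),z))
# same pix from cradle
print('head cradle side',plane(ray('side',(300+107/6,135+130/6)),84))
X=plane(ray('side',c4(360,213)),128)
for z in (116,128,150,201.5): 
  p=proj('side',[X[0],X[1],z]);print(z,(p-[290,210])*8)
E
```

```text
bolt side 127 [482.2230324   31.53244022 127.        ]
bolt side 130 [481.21848882  33.85230185 130.        ]
head side 197 [482.61893104  31.32735247 197.        ]
head side 201.5 [480.99956967  35.06370648 201.5       ]
head side 205 [479.74006639  37.9697596  205.        ]
head cradle side [ 655.93895032 -296.84023043   84.        ]
116 [278.84444523 392.66876963]
128 [280. 364.]
150 [282.15892817 310.43800891]
201.5 [287.42738426 179.73009441]
```

View pics/s0b.png

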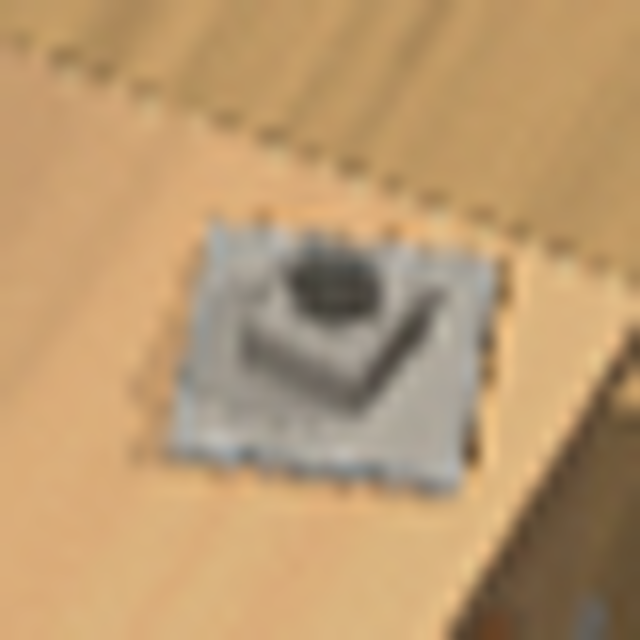

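```bash
python3 - <<'E'
from h import *
a=np.radians(130);q=qdown(a);T=np.array([557.92,-55.1])
print(env.move_l(np.r_[T,240],q,rate=60,f_stop=8)); s=env.read_state();print(s['tool_pos'],s['force'])
r=env.move_l(np.r_[T,212],q,rate=25,f_stop=8)
s=env.read_state();print(r,s['tool_pos'],s['force'],s['wrist_torque'],s['time_s'])
np.save('pics/k2.npy',toolT())
for n in ('wrist','side'): cv2.imwrite(f'pics/k2_{n}.png',viewer.camera(n))
crop(cv2.imread('pics/k2_side.png'),325,250,40,40,8,'pics/k2b.png')
E
```

```text
False
[557.56215677 -55.06202315 239.24241989] [ 0.62573024  0.47815687 -3.53532427]
True [558.56759687 -55.94865182 221.06195543] [ 0.62740605 -2.00233414  1.33289726] [-0.23417369 -0.17140771  0.07806285] 16.2167
```

View pics/k2b.png

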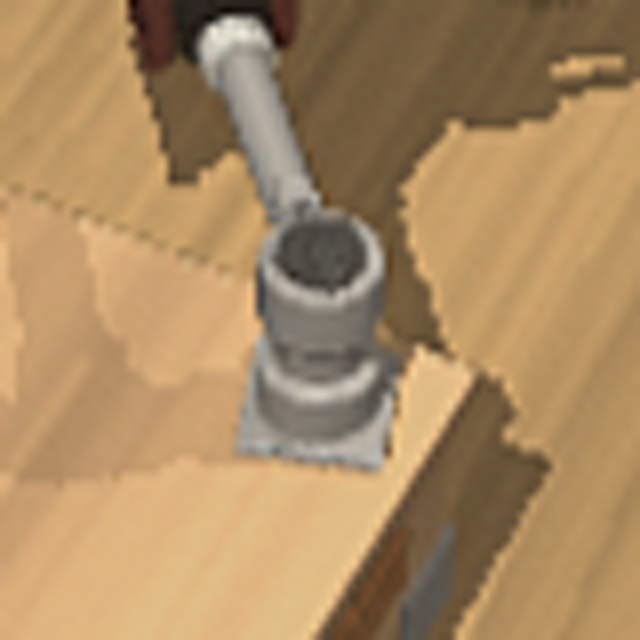

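View pics/k2_wrist.png

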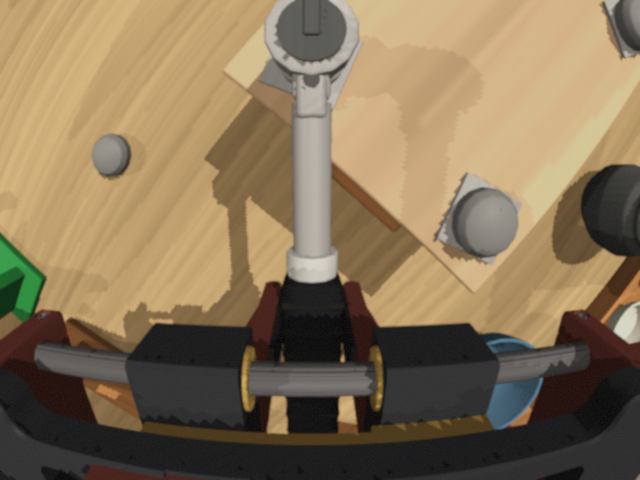

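```bash
python3 - <<'E'
from h import *
a=np.radians(130);q=qdown(a)
s=env.read_state();print(s['tool_pos'],s['force'],s['wrist_torque'])
r=env.move_l(np.r_[557.92,-55.1,217],q,rate=20,f_stop=8)
s=env.read_state();print(r,s['tool_pos'],s['force'],s['wrist_torque'],s['time_s'])
env.hold(.3)
s=env.read_state();print(r,s['tool_pos'],s['force'],s['wrist_torque'],s['width'],s['time_s'])
E
```

```text
[558.51024177 -55.92536648 221.13899057] [ 2.15126525 -3.27237052  0.56257598] [-0.3429978  -0.31999335  0.07822646]
False [559.10111219 -56.0205173  217.67075748] [ 3.22039085 -6.56935851  2.43934445] [-1.04926568 -0.39921367  0.26508044] 16.6667
False [559.09507462 -56.05288281 217.68480642] [ 4.10901673 -6.77820728  3.45291835] [-1.14931697 -0.4589757   0.2810688 ] 26.006979618647126 16.9667
```

```bash
python3 - <<'E'
from h import *
print(toolT()[:3,:3].round(4))
for n in ('wrist','side'): cv2.imwrite(f'pics/k3_{n}.png',viewer.camera(n))
crop(cv2.imread('pics/k3_side.png'),325,250,40,40,8,'pics/k3b.png')
a=[cv2.resize(cv2.imread(f'pics/{n}_wrist.png')[0:100,260:360],None,fx=4,fy=4) for n in ('k1','k3')]
cv2.imwrite('pics/k3w.png',np.hstack(a))
E
```

```text
[[-0.6433  0.7656  0.003 ]
 [ 0.7656  0.6433 -0.0018]
 [-0.0033  0.0012 -1.    ]]
```

View pics/k3b.png

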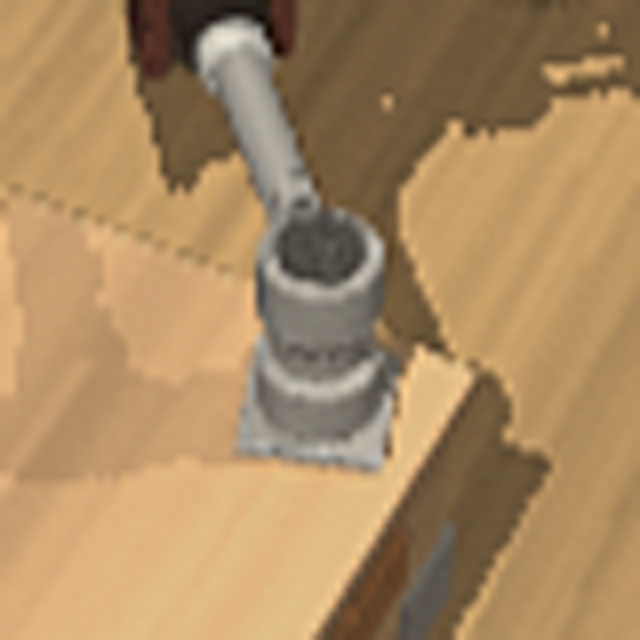

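View pics/k3w.png

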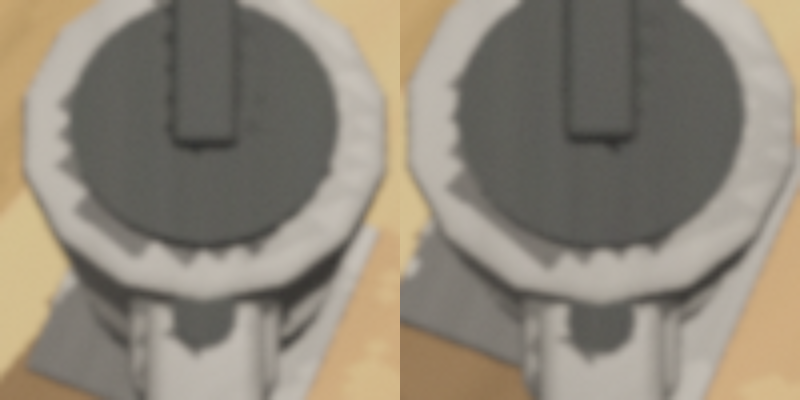

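```bash
python3 - <<'E'
from h import *
a=[cv2.resize(cv2.imread(f'pics/{n}.png')[0:100,260:360],None,fx=3,fy=3) for n in ('g1','k1_wrist','k2_wrist','k3_wrist')]
# collar (white ring) + rim widths
for n in ('g1','k1_wrist','k2_wrist','k3_wrist'):
    g=cv2.cvtColor(cv2.imread(f'pics/{n}.png'),cv2.COLOR_BGR2GRAY); 
    print(n,[g[r,262:362:3].tolist() for r in (35,)])
cv2.imwrite('pics/k4w.png',np.vstack([np.hstack(a[:2]),np.hstack(a[2:])]))
E
```

```text
g1 [[162, 162, 194, 191, 189, 158, 94, 95, 97, 98, 93, 94, 94, 94, 72, 68, 69, 67, 66, 77, 91, 89, 92, 93, 95, 94, 94, 95, 137, 181, 176, 150, 180, 182]]
k1_wrist [[161, 151, 183, 186, 177, 121, 94, 93, 94, 98, 92, 92, 93, 92, 59, 60, 58, 59, 59, 77, 94, 92, 93, 95, 96, 96, 94, 113, 182, 184, 184, 164, 187, 191]]
k2_wrist [[192, 162, 185, 185, 165, 109, 93, 93, 97, 96, 95, 92, 94, 94, 75, 61, 63, 61, 64, 80, 91, 91, 93, 92, 93, 94, 94, 94, 162, 178, 175, 175, 158, 190]]
k3_wrist [[163, 183, 183, 182, 131, 91, 91, 94, 94, 93, 91, 91, 94, 82, 61, 64, 60, 47, 63, 86, 89, 89, 93, 92, 92, 94, 92, 92, 166, 174, 171, 167, 154, 180]]
```

View pics/k4w.png

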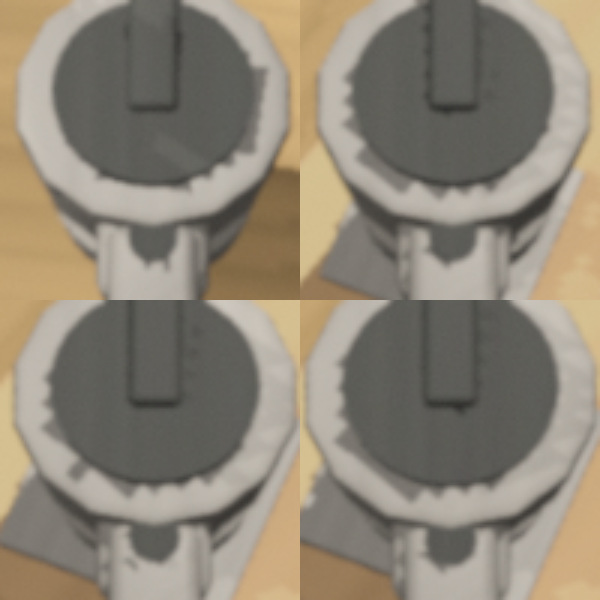

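```bash
python3 - <<'E'
from h import *
a=np.radians(130);q=qdown(a)
A=[]
for z in (221.5,225):
    env.move_l(np.r_[557.92,-55.1,z],q,rate=30);env.hold(.1)
    s=env.read_state();print(s['tool_pos'],s['force'],s['wrist_torque'],s['time_s'])
    im=viewer.camera('wrist');cv2.imwrite(f'pics/k5_{int(z)}.png',im);A.append(cv2.resize(im[0:100,260:360],None,fx=4,fy=4))
cv2.imwrite('pics/k5w.png',np.hstack(A))
im=viewer.camera('side');cv2.imwrite('pics/k5s.png',im);crop(im,325,250,40,40,8,'pics/k5b.png')
E
```

```text
[557.95139157 -55.33758448 221.37165988] [ 2.52156997 -5.12430894 -1.72427558] [-0.97547717 -0.31874465  0.19145571] 17.4667
[557.57833797 -55.00201735 224.75949214] [-1.41462032 -2.2296745  -2.99277989] [-0.72375577 -0.1043099   0.21907101] 17.8833
```

View pics/k5w.png

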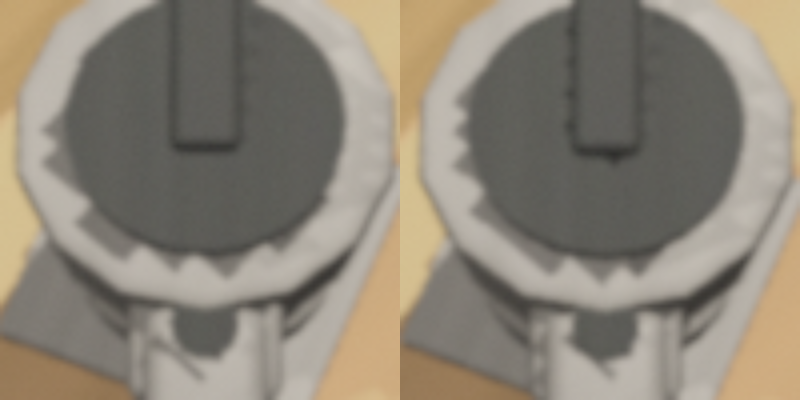

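View pics/k5b.png

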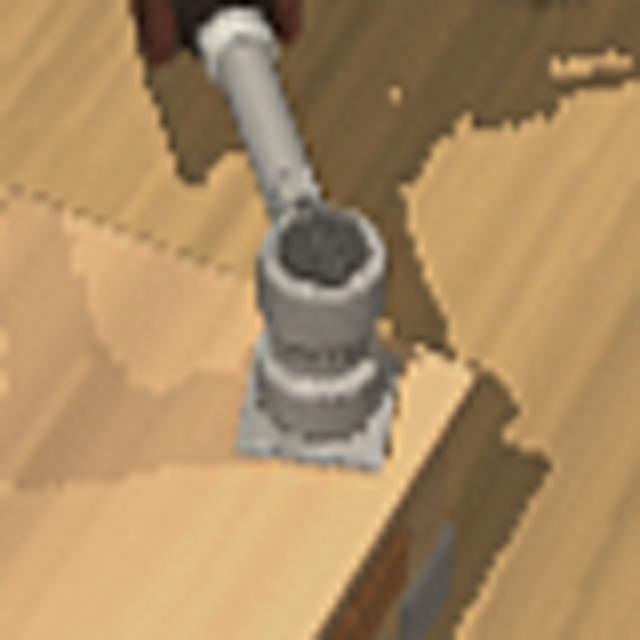

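```bash
cat > turn.py <<'E'
from h import *
import json,sys
def tau(s,B,a):
    u=np.array([np.cos(a),np.sin(a)]);F=s['force'];p=s['tool_pos'][:2]
    o=[]
    for c in (B,B-18*u):
        d=(p-c)/1000; o.append(s['wrist_torque'][2]+d[0]*F[1]-d[1]*F[0])
    return o[0],o[1],F[:2]@u
def run(st,amax,z=224):
    B=np.array(st['B']);a=st['a'];r=st['r'];pk=st['pk'];apk=st['apk'];t=st['t']
    while a>amax:
        a-= 0.02 if abs(t)<0.7 and pk<.8 else 0.008
        u=np.array([np.cos(a),np.sin(a)])
        env.move_l(np.r_[B-r*u,z],qdown(a),rate=40)
        L=[]
        for _ in range(3): env.hold(.02);s=env.read_state();L.append(np.r_[tau(s,B,a),s['force'][2]])
        m=np.mean(L,0);t=abs(m[1]);Fu=m[2]
        yaw=R.from_quat(s['orientation']).as_matrix();yaw=np.degrees(np.arctan2(yaw[1,0],yaw[0,0]))
        print(f"a {np.degrees(a):.1f} yaw {yaw:.1f} tb {m[0]:.2f} tp {m[1]:.2f} Fu {Fu:.1f} Fz {m[3]:.1f} r {r:.1f} t {s['time_s']:.1f}")
        if abs(Fu)>2.5: r-=np.clip(0.1*Fu,-.4,.4)
        if t>pk: pk=t;apk=a
        if (pk>.9 and t<pk-.2) or t>1.9: print('STOP',pk,np.degrees(apk));break
    st.update(a=a,r=r,pk=pk,apk=apk,t=t);json.dump(st,open('st.json','w'))
E
python3 - <<'E'
from turn import *
st=dict(B=[484.,33.],a=float(np.radians(130)),r=115.,pk=0.,apk=0.,t=0.)
run(st,np.radians(118))
E
```

```text
a 128.9 yaw 128.9 tb 0.06 tp 0.08 Fu -1.9 Fz -4.1 r 115.0 t 18.3
a 127.7 yaw 127.7 tb -0.01 tp 0.03 Fu -1.9 Fz -3.6 r 115.0 t 18.6
a 126.6 yaw 126.6 tb 0.06 tp 0.09 Fu -2.5 Fz -4.7 r 115.0 t 18.9
a 125.4 yaw 125.4 tb 0.05 tp 0.09 Fu -4.3 Fz -3.4 r 115.0 t 19.2
a 124.3 yaw 124.3 tb 0.07 tp 0.11 Fu -3.9 Fz -3.5 r 115.4 t 19.5
a 123.1 yaw 123.1 tb 0.11 tp 0.15 Fu -2.6 Fz -3.8 r 115.8 t 19.8
a 122.0 yaw 122.0 tb 0.27 tp 0.30 Fu -0.8 Fz -3.6 r 116.1 t 20.1
a 120.8 yaw 120.8 tb 0.43 tp 0.44 Fu 1.3 Fz -4.2 r 116.1 t 20.4
a 119.7 yaw 119.7 tb 0.54 tp 0.53 Fu 1.8 Fz -4.7 r 116.1 t 20.7
a 118.5 yaw 118.6 tb 0.63 tp 0.62 Fu 2.6 Fz -4.7 r 116.1 t 21.0
a 117.4 yaw 117.4 tb 0.63 tp 0.61 Fu 2.0 Fz -5.1 r 115.8 t 21.3
```

```bash
python3 - <<'E'
from turn import *
run(json.load(open('st.json')),np.radians(65),z=222.5)
im=viewer.camera('wrist');cv2.imwrite('pics/t1.png',im)
im=viewer.camera('side');cv2.imwrite('pics/t1s.png',im)
E
```

```text
a 116.2 yaw 116.2 tb 0.70 tp 0.67 Fu 1.2 Fz -0.6 r 115.8 t 21.6
a 115.1 yaw 115.1 tb 0.77 tp 0.72 Fu -0.1 Fz 0.4 r 115.8 t 21.9
a 114.6 yaw 114.6 tb 0.82 tp 0.77 Fu -0.8 Fz 1.8 r 115.8 t 22.2
a 114.2 yaw 114.2 tb 0.82 tp 0.76 Fu -2.2 Fz 2.4 r 115.8 t 22.5
a 113.7 yaw 113.7 tb 0.83 tp 0.76 Fu -3.7 Fz 2.4 r 115.8 t 22.8
a 113.3 yaw 113.3 tb 0.85 tp 0.78 Fu -2.5 Fz 2.1 r 116.2 t 23.1
a 112.8 yaw 112.8 tb 0.89 tp 0.80 Fu -1.7 Fz 1.7 r 116.4 t 23.4
a 112.4 yaw 112.4 tb 0.86 tp 0.78 Fu -1.5 Fz 0.9 r 116.4 t 23.7
a 111.9 yaw 111.9 tb 0.89 tp 0.80 Fu -0.7 Fz 1.2 r 116.4 t 24.0
a 111.4 yaw 111.5 tb 0.87 tp 0.79 Fu -1.0 Fz 1.1 r 116.4 t 24.3
a 111.0 yaw 111.0 tb 0.90 tp 0.81 Fu -0.3 Fz 1.3 r 116.4 t 24.6
a 110.5 yaw 110.5 tb 0.91 tp 0.82 Fu 0.2 Fz 0.6 r 116.4 t 24.9
a 110.1 yaw 110.1 tb 0.82 tp 0.74 Fu 0.3 Fz 0.6 r 116.4 t 25.2
a 109.6 yaw 109.6 tb 0.87 tp 0.79 Fu 0.3 Fz 0.5 r 116.4 t 25.5
a 109.1 yaw 109.2 tb 0.92 tp 0.83 Fu 0.7 Fz 0.8 r 116.4 t 25.8
a 108.7 yaw 108.7 tb 0.92 tp 0.83 Fu 0.3 Fz 0.4 r 116.4 t 26.1
a 108.2 yaw 108.3 tb 0.95 tp 0.86 Fu 0.9 Fz 0.9 r 116.4 t 26.4
a 107.8 yaw 107.8 
[... 2271 characters left out ...]
tp 1.06 Fu 0.2 Fz -1.2 r 116.4 t 37.5
a 90.8 yaw 90.9 tb 1.17 tp 1.07 Fu 0.5 Fz -1.0 r 116.4 t 37.8
a 90.4 yaw 90.4 tb 1.22 tp 1.11 Fu 0.6 Fz -1.0 r 116.4 t 38.1
a 89.9 yaw 90.0 tb 1.17 tp 1.07 Fu -0.2 Fz -0.7 r 116.4 t 38.4
a 89.4 yaw 89.5 tb 1.21 tp 1.10 Fu 0.1 Fz -1.0 r 116.4 t 38.7
a 89.0 yaw 89.0 tb 1.22 tp 1.12 Fu 0.2 Fz -1.6 r 116.4 t 39.0
a 88.5 yaw 88.6 tb 1.29 tp 1.18 Fu 0.2 Fz -1.0 r 116.4 t 39.3
a 88.1 yaw 88.1 tb 1.24 tp 1.12 Fu 0.4 Fz -1.6 r 116.4 t 39.6
a 87.6 yaw 87.7 tb 1.12 tp 1.01 Fu 0.2 Fz -1.0 r 116.4 t 39.9
a 87.1 yaw 87.2 tb 1.16 tp 1.04 Fu 1.0 Fz -1.3 r 116.4 t 40.2
a 86.7 yaw 86.7 tb 1.08 tp 0.96 Fu 0.7 Fz -0.9 r 116.4 t 40.5
STOP 1.1758586265908033 88.51785563252837
```

View pics/t1.png

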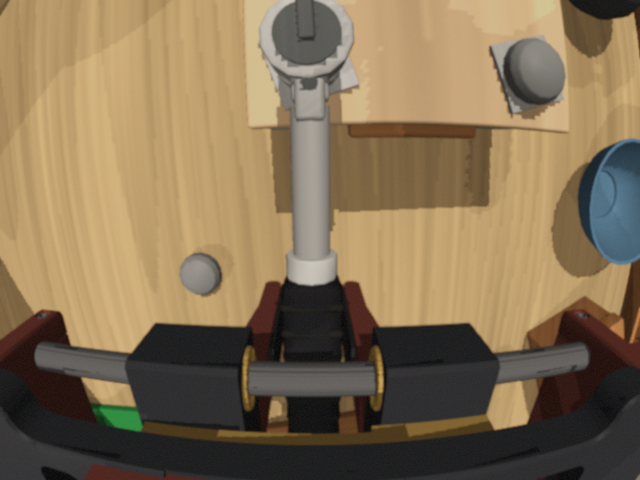

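```bash
python3 - <<'E'
from h import *
A=[]
for n in ('k1_wrist','k5_225','t1'):
    im=cv2.imread(f'pics/{n}.png');A.append(cv2.resize(im[0:200,255:365],None,fx=2.4,fy=2.4,interpolation=cv2.INTER_CUBIC))
cv2.imwrite('pics/cmp.png',np.hstack(A))
E
```

```text
(no output)
```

View pics/cmp.png

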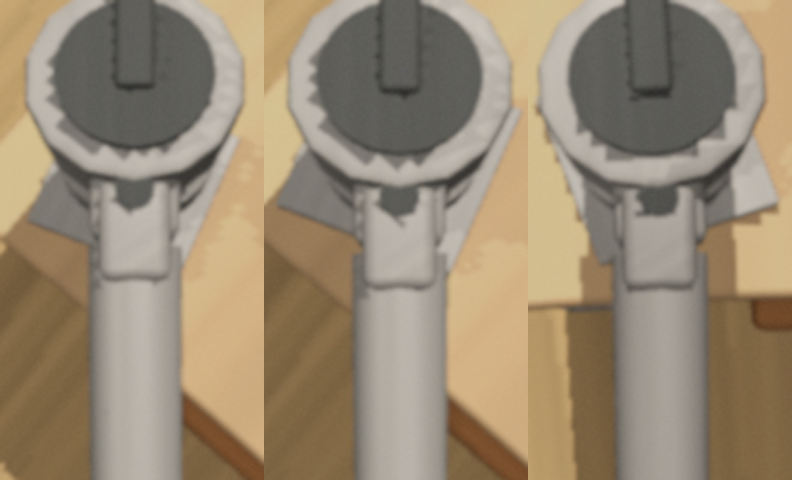

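```bash
python3 - <<'E'
from turn import *
st=json.load(open('st.json'));st['pk']=.85
run(st,st['a']-.023,z=222.5)
im=viewer.camera('wrist');cv2.imwrite('pics/t2.png',im)
A=[cv2.resize(cv2.imread(f'pics/{n}.png')[0:200,255:365],None,fx=2.4,fy=2.4,interpolation=cv2.INTER_CUBIC) for n in ('k5_225','t1','t2')]
cv2.imwrite('pics/cmp2.png',np.hstack(A))
E
```

```text
a 86.2 yaw 86.2 tb 1.09 tp 0.96 Fu 0.8 Fz -1.2 r 116.4 t 40.9
a 85.8 yaw 85.8 tb 0.96 tp 0.85 Fu 0.6 Fz -1.1 r 116.4 t 41.2
a 85.3 yaw 85.3 tb 0.90 tp 0.78 Fu 0.2 Fz -0.3 r 116.4 t 41.5
```

View pics/cmp2.png

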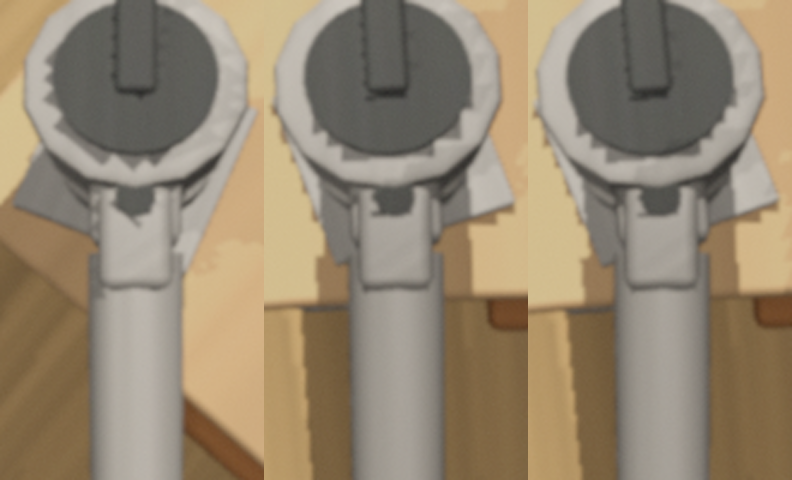

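```bash
python3 - <<'E'
from turn import *
st=json.load(open('st.json'));B=np.array(st['B']);a=st['a'];r=st['r']
for d in (.03,.06,.09,.12):
    aa=a+d;u=np.array([np.cos(aa),np.sin(aa)])
    env.move_l(np.r_[B-r*u,224],qdown(aa),rate=40);env.hold(.03)
    s=env.read_state();t=tau(s,B,aa);print(d,np.round(t,2),s['time_s'])
    if t[1]<.12: break
f=env.move_l(np.r_[B-r*u,246],rot=qdown(aa),rate=40,f_stop=15)
s=env.read_state();print(f,s['tool_pos'],s['force'],s['wrist_torque'],s['time_s'])
if not f: env.move_l(np.r_[B-r*u,295],rot=qdown(aa),rate=120)
im=viewer.camera('wrist');cv2.imwrite('pics/u1.png',im);im=viewer.camera('side');cv2.imwrite('pics/u1s.png',im)
E
```

```text
0.03 [1.04 0.92 2.16] 41.8167
0.06 [1.25 1.14 1.65] 42.1
0.09 [0.79 0.71 0.82] 42.3833
0.12 [0.69 0.61 2.27] 42.6667
False [487.1638907  -81.4968411  245.02350592] [  3.4386841   12.64560853 -10.29462539] [ 1.91883001 -0.94194146 -0.01897433] 43.3667
```

View pics/u1.png

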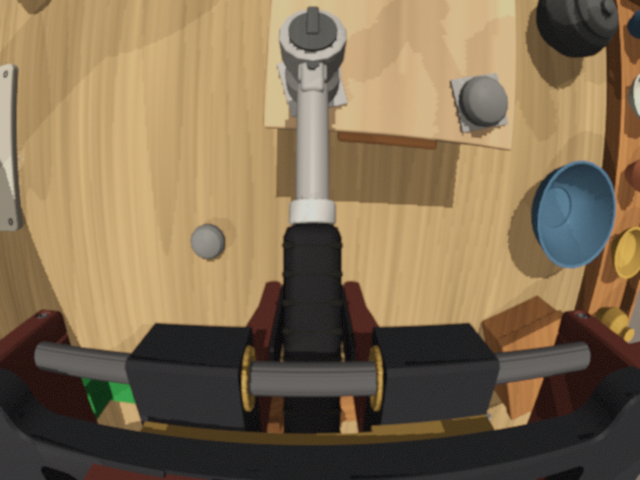

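View pics/u1s.png

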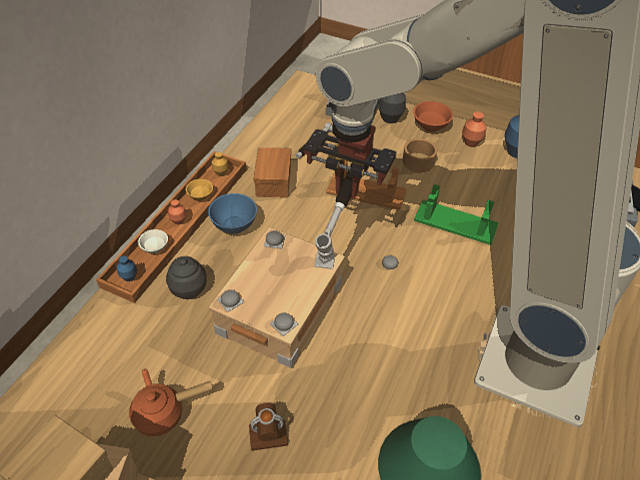

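```bash
python3 - <<'E'
from h import *
s=env.read_state();print(s['tool_pos'],s['force'],s['wrist_torque'],s['width'],s['time_s'])
a=cv2.imread('pics/u1s.png');crop(a,330,225,50,50,7,'pics/u1c.png')
cv2.imwrite('pics/u1d.png',cv2.resize(cv2.imread('pics/u1.png')[0:240,230:400],None,fx=2.5,fy=2.5))
E
```

```text
[487.59857898 -83.46677288 294.09137407] [ 0.44144996  0.54296762 -4.02741633] [-0.26315617 -0.03767    -0.0556488 ] 25.40757538427585 44.025
```

View pics/u1c.png

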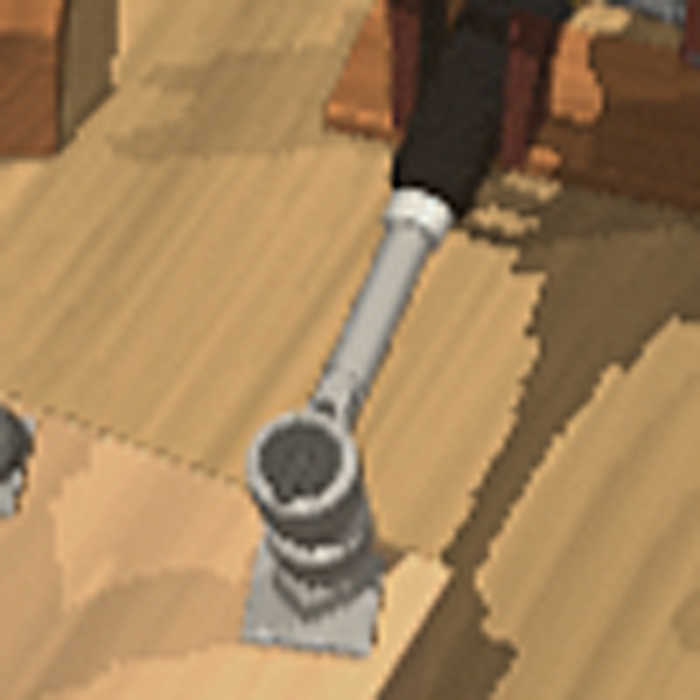

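View pics/u1d.png

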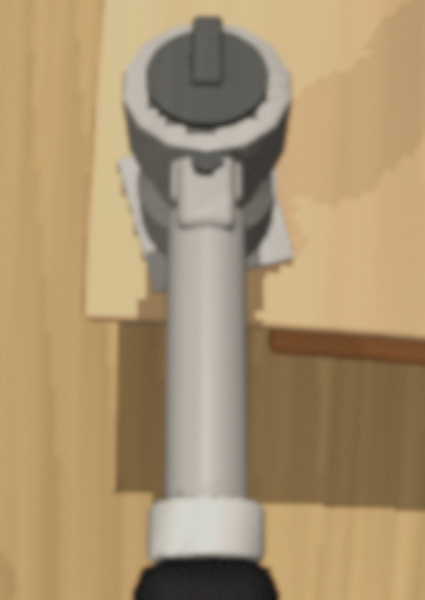

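```bash
python3 - <<'E'
from h import *
from scipy.optimize import least_squares
I4=np.eye(4)
def r(v): return ray('wrist',(W['cx'],v),I4)
def at(v,d): o,D=r(v); return (o+D*(d-o[2])/D[2])[0]
k1=[36,115.4,248,278];u1=[33,90,200,223]
for d in (54,56):
    X=np.array([at(v,d) for v in k1]);print('x+25',np.round(X+25,1))
    def res(p):
        th,tx,tz=p;e=[]
        for x,v in zip(X,u1):
            dx,dz=x,d-63
            q=[np.cos(th)*dx-np.sin(th)*dz+tx,0,63+np.sin(th)*dx+np.cos(th)*dz+tz]
            e.append(proj('wrist',q,I4)[1]-v)
        return np.r_[e,tz*.3]
    s=least_squares(res,[.3,0,0]);print(s.x,s.fun)
E
```

```text
x+25 [138.8 108.9  59.4  47.2]
[ 0.3067691  15.71140697  6.81907509] [ 1.05606394 -1.38796556 -2.90353566  3.33238872  2.04572253]
x+25 [139.4 109.   58.8  46.5]
[ 0.31012571 16.60126566  6.92714673] [ 1.08270305 -1.43703752 -2.91778164  3.369111    2.07814402]
```

```bash
cat > place.py <<'E'
from h import *
def pose(th,off,h,psi=.147,C=(518.0,-316.7)):
    u=np.array([np.cos(psi),np.sin(psi),0]);up=np.array([0,0,1.])
    x=np.cos(th)*u+np.sin(th)*up;z=np.sin(th)*u-np.cos(th)*up;y=np.cross(z,x)
    M=np.c_[x,y,z];return np.r_[C,75+h]-M@np.array([off[0],0,off[1]]),R.from_matrix(M).as_quat()
E
python3 - <<'E'
from place import *
p=env.read_state()['tool_pos']
P_,q=pose(.307,(-8.1,62.2),110);print(P_,env.ik(P_,q))
env.move_l([p[0],p[1],335],rate=150)
env.reach(P_,q);env.hold(.3)
s=env.read_state();print(s['tool_pos'],s['time_s'],s['width']);np.save('pics/v1.npy',toolT())
for n in ('wrist','scene','side'): cv2.imwrite(f'pics/v1_{n}.png',viewer.camera(n))
crop(cv2.imread('pics/v1_scene.png'),225,275,65,55,6,'pics/v1a.png');crop(cv2.imread('pics/v1_side.png'),355,150,65,50,6,'pics/v1b.png')
E
```

```text
[ 507.04387423 -318.32225244  246.73962751] [-0.66477559  0.40045814  1.85076108  0.34498404  0.70537376  0.51588488]
[ 507.56573865 -317.40974321  247.24440633] 45.725 25.725129155696095
```

View pics/v1a.png

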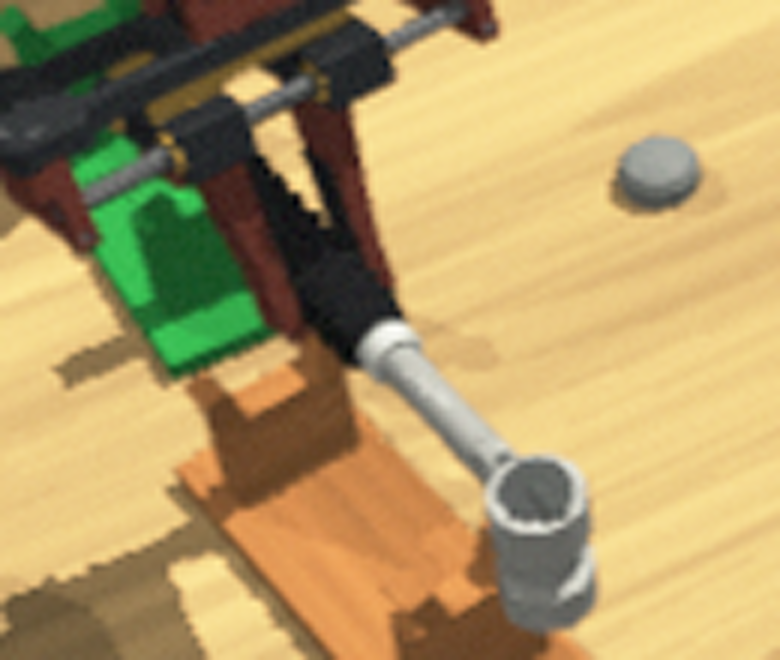

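View pics/v1b.png

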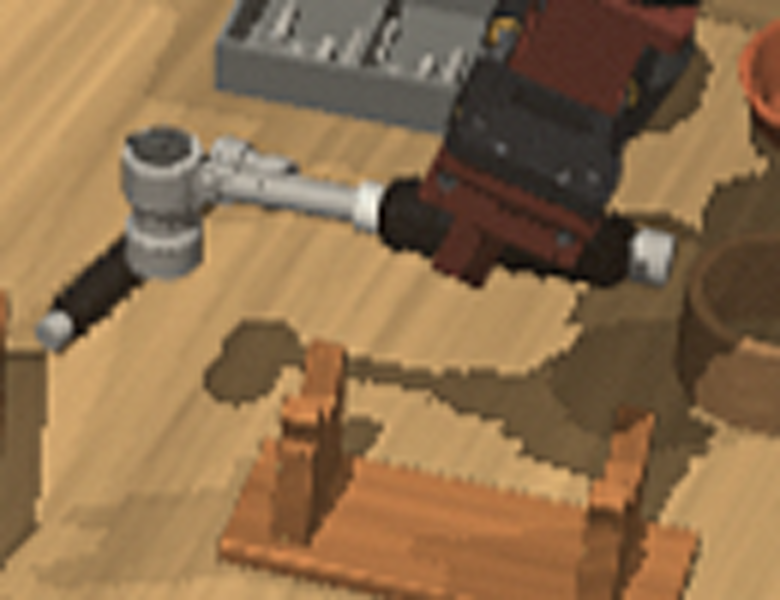

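View pics/v1_wrist.png

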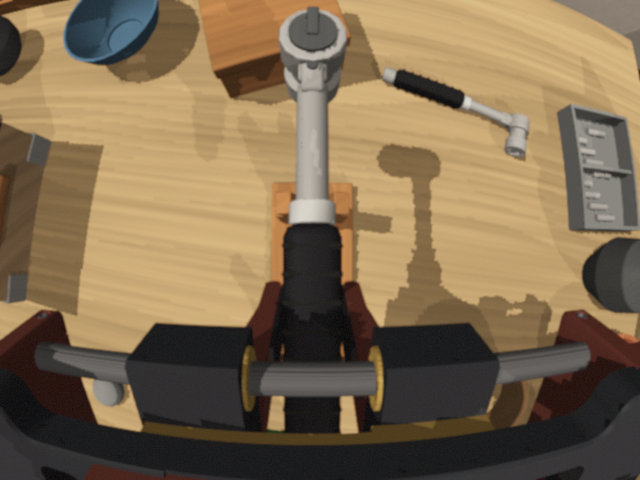

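```bash
python3 - <<'E'
from h import *
S=lambda x,y:ray('scene',(160+x/6,220+y/6)); D=lambda x,y:ray('side',(290+x/6,100+y/6))
h=tri(S(537,495),D(163,148));f=tri(S(358,347),D(380,212));print('head',h,'front',f)
# expected if exactly above: originals + 110
print('expect head',[657.1,-295.2,193.8],'front',[561.2,-308.4,183])
u=np.array([np.cos(.147),np.sin(.147),0])
print('dist head-front along',(h[0]-f[0])@u,'want',np.dot(np.array([657.1,-295.2,0])-[561.2,-308.4,0],u),'dz',h[0][2]-f[0][2],'want 10.8')
# side only: rear grip end & front at vertical plane containing axis: n
n=np.array([-np.sin(.147),np.cos(.147),0]);c=np.array([518,-316.7,75.])
def vp(r): o,d=r;t=((c-o)@n)/(d@n);X=o+t*d;return round((X-c)@u,1),round(X[2]-75,1)
s0=lambda x,y:ray('side',(300+x/6,135+y/6))
print('cradle: head,front,rear,capend',vp(s0(107,130)),vp(s0(315,200)),vp(s0(550,248)))
print('now:',vp(D(163,148)),vp(D(380,213)),vp(D(632,257)))
E
```

```text
head (array([ 660.205265  , -294.67831104,  187.07742665]), [1.4862657203418692, 1.4862657203418883]) front (array([ 565.46803034, -313.03204702,  177.83515268]), [3.2983745412332266, 3.298374541233225])
expect head [657.1, -295.2, 193.8] front [561.2, -308.4, 183]
dist head-front along 96.40378095130089 want 96.79913215253025 dz 9.242273962770668 want 10.8
cradle: head,front,rear,capend (np.float64(139.2), np.float64(9.5)) (np.float64(45.2), np.float64(-4.5)) (np.float64(-58.1), np.float64(-2.7))
now: (np.float64(142.8), np.float64(112.5)) (np.float64(49.5), np.float64(102.2)) (np.float64(-55.5), np.float64(106.4))
```

```bash
python3 - <<'E'
from place import *
u=np.array([np.cos(.147),np.sin(.147)]);C=np.array([518.0,-316.7])-3.5*u
def go(h,**k):
    P_,q=pose(.335,(-8.1,62.2),h,C=C);return env.move_l(P_,q,**k)
go(23,rate=120);env.hold(.1);s=env.read_state();print(s['tool_pos'],s['force'],s['wrist_torque'],s['time_s'])
f=go(-1,rate=25,f_stop=5)
s=env.read_state();print(f,s['tool_pos'],s['force'],s['wrist_torque'],s['time_s'])
P_,q=pose(.335,(-8.1,62.2),0,C=C);print('h',s['tool_pos'][2]-P_[2])
for n in ('wrist','side','scene'): cv2.imwrite(f'pics/x1_{n}.png',viewer.camera(n))
crop(cv2.imread('pics/x1_side.png'),355,175,65,50,6,'pics/x1b.png');crop(cv2.imread('pics/x1_scene.png'),230,310,60,50,6,'pics/x1a.png')
E
```

```text
[ 502.39410115 -319.48795028  160.3252468 ] [-0.2882143  -0.13048737 -3.25567957] [-0.09143546  0.54964799  0.01854655] 46.85
True [ 501.70502556 -318.970781    137.84034242] [-1.28333102  0.49540629  5.61721177] [ 0.12403186 -0.09622172  0.05213803] 47.65
h 1.4349908887533331
```

View pics/x1b.png

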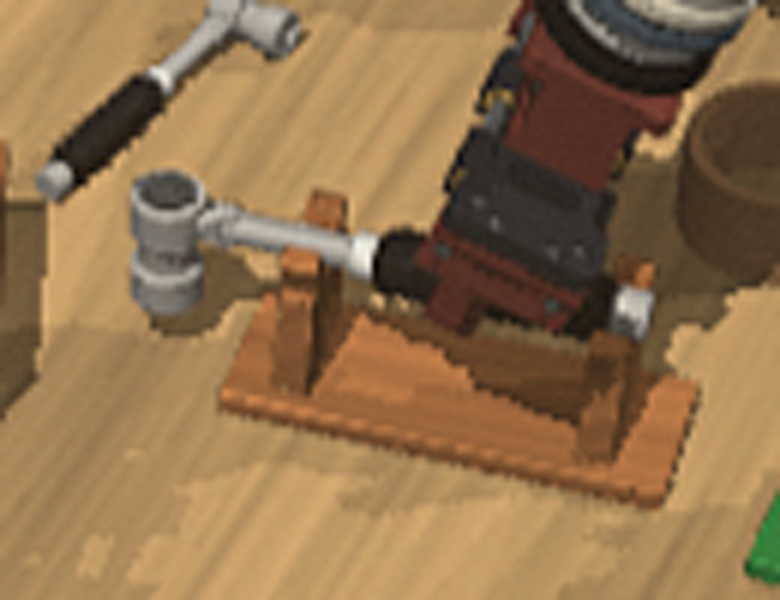

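View pics/x1a.png

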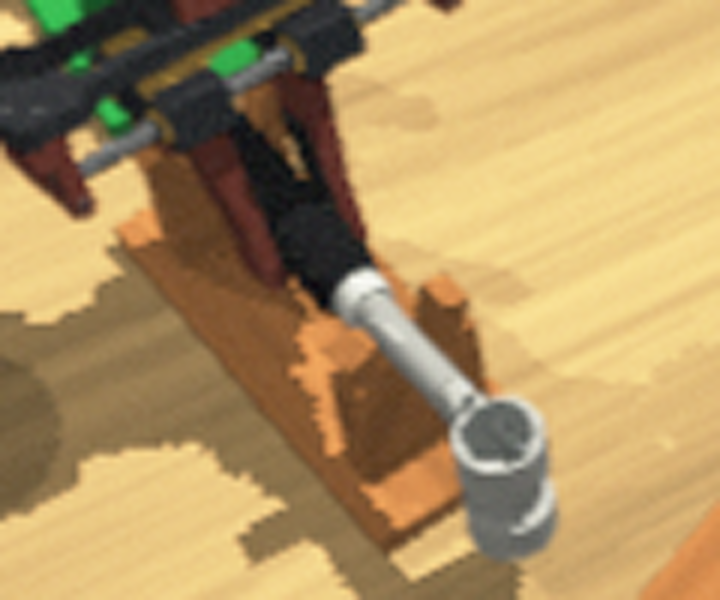

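```bash
python3 - <<'E'
from place import *
set_gripper(45);env.hold(.1)
s=env.read_state();print(s['width'],s['force'],s['time_s'])
T=toolT();p=T[:3,3]-T[:3,2]*110
r=env.move_l(p,rate=100,f_stop=10);print(r)
env.move_l([p[0],p[1],300],rate=150)
env.reach([440,-200,360],qdown(.147));env.hold(.2)
for n in ('wrist','side','scene'): cv2.imwrite(f'pics/y1_{n}.png',viewer.camera(n))
s=env.read_state();print(s['tool_pos'],s['force'],s['time_s'])
crop(cv2.imread('pics/y1_side.png'),360,175,60,40,6,'pics/y1b.png');crop(cv2.imread('pics/y1_scene.png'),230,310,60,50,6,'pics/y1a.png')
crop(cv2.imread('pics/y1_side.png'),325,260,60,40,6,'pics/y1c.png')
E
```

```text
44.92896718410103 [ 0.38387525  0.99225557 -0.33384552] 48.4167
False
[ 439.72979489 -200.74478753  359.36159767] [0.17705217 0.29343898 0.12710449] 51.175
```

View pics/y1b.png

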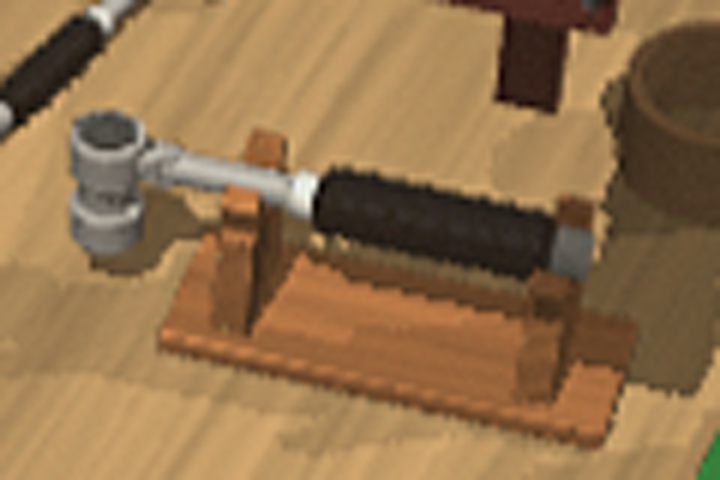

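View pics/y1a.png

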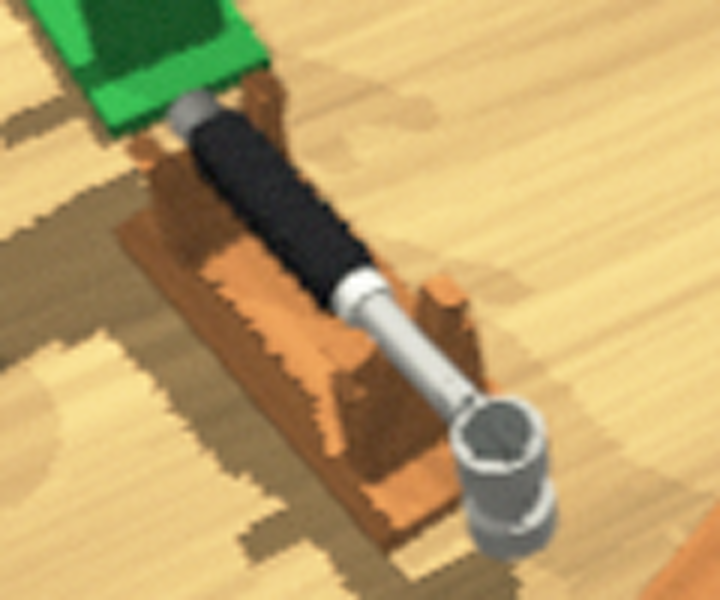

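View pics/y1_side.png

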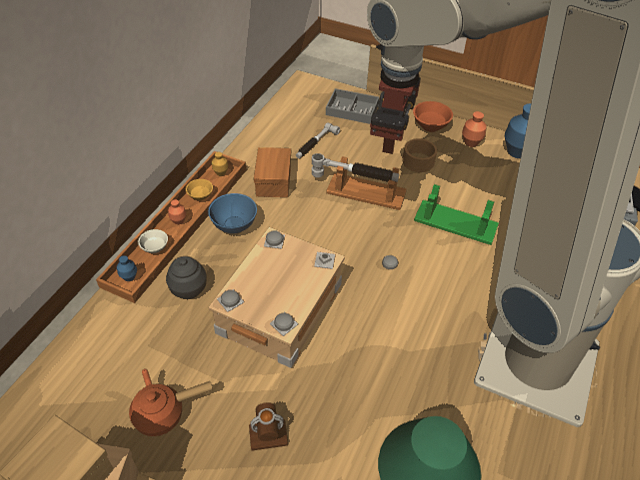

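View pics/y1c.png

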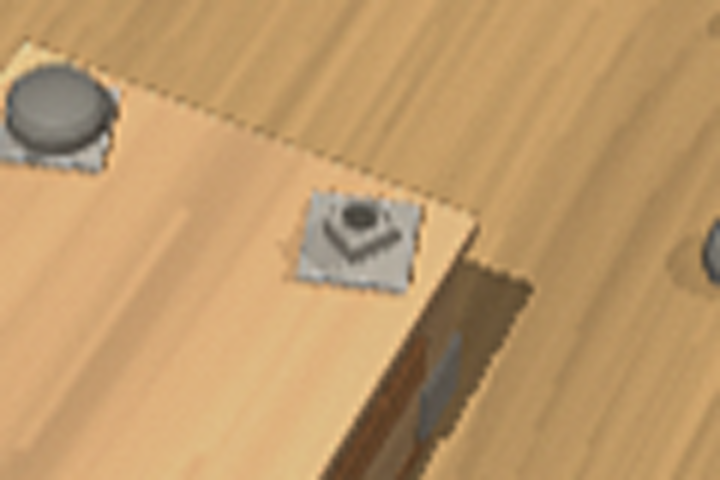

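```bash
python3 - <<'E'
from h import *
b=np.array([484,33.]);a=np.radians(90)
im=shot(8,b-74*np.array([np.cos(a),np.sin(a)]),250,a);crop(im,312,141,40,40,8,'pics/b8.png')
E
```

```text
8 [484.2 -41.6 250.5] 52.4833
```

View pics/b8.png

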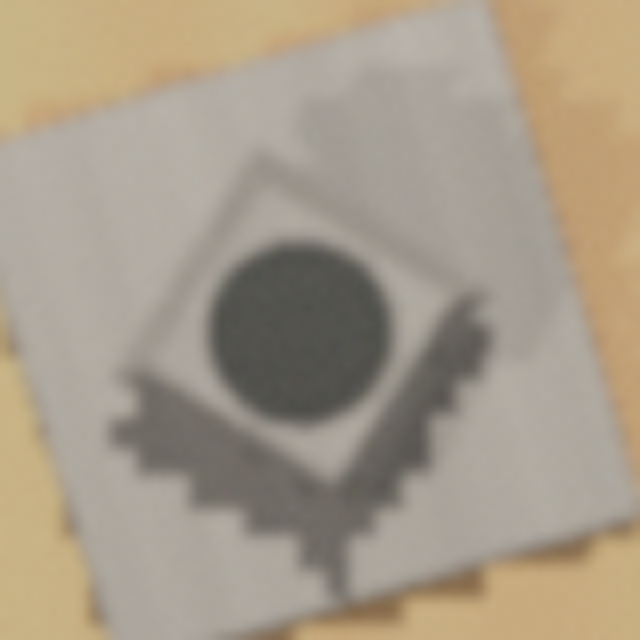

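```bash
python3 - <<'E'
from station import env, workorder
print(env.read_state()['time_s']); print(workorder.sign_off())
E
```

```text
52.4833
the job is handed in; nothing more can be done
None
```

I tightened the bare bolt to the click, laid the wrench back in its brown cradle and handed the job in at 52.5 s. No verdict is reported.

**Click:** The torque about the handle's pin peaked at 1.18 N m, against the 1.2 given. I stopped once it had fallen to 0.78 N m, which puts the bend at about 0.07–0.08 rad. The wrist picture also showed the head turned against the tube. The limit was 0.165 rad.

**Last checks:**
- **Wrench:** It lies in the cradle within 1–2 pixels of its first pictures in both fixed views, with the head on the same side and straight again.
- **Bolt:** It shows about 27° of clockwise turn, so its corner moved about 6 mm; 3 mm is needed.
- **Bystanders:** None showed any shift in the last side picture.
- **Robot:** The arm stood clear, with almost no force on the tool.

**What disagreed or went wrong:**
- **Seating height:** I judged the socket fully home from the height at which it stopped descending (about 118–120 mm). Camera estimates of the bolt's underside ran from about 114 to 120 mm, so home was not measured directly.
- **Lift-off:** The socket bound on the bolt as I lifted, about 14 N peak. The wrench slid roughly 15 mm and tipped about 0.3 rad in the jaws. I tilted the tool to set it down level.
- **Bolt angle:** It is about 8° short of what the wrench's angle at the click suggests. The measurement may be off, or the bolt may have turned back slightly when I eased off.

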